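# Lock the tube cradle of a mixer with a ball-lock pin

## Task

First push the mixer's tube cradle gently along its rails until it stops in the fork. Then take the ball-lock pin (the one with the spring button in the side of its square handle), keep its button squeezed in while you put it down through the fork and the cradle's tongue until its shoulder sits on the fork, without forcing it, and let go so that the button springs out and the ball locks it. Leave the plain pin and the other things on the bench where they are.

Things in the scene. Friction and masses are not known exactly. Their poses are not given: they have to be found in the camera images.
- fork_mark (a point): Zero mark of the fork's slots, at the level of the fork's top face, 90 mm above the table. z up, y towards the cradle, x along the slots in which the fork is bolted. The fork was set by hand: its hole's axis lies anywhere from 3 to 21 mm from this point along +x (exactly here in y). How far is not measured: find it by feel or sight. The fork does not move in use.
- mixer: White tube mixer, fixed: base 170 x 360 x 30 mm, with fork and sliding cradle. Origin on the table, 12 mm in +x from under fork_mark, same axes. Fork: aluminium C; top plate 50 (x) x 44 (y) x 10 mm, equal bottom plate 24 mm lower (underside at 56 mm), column on the -y side. Holes 12 mm wide, sharp-edged. Nothing within 75 mm of the hole stands above 100 mm.
- cradle (a joint): Travel of the tube cradle (white, 130 x 120 mm, blue block of tubes) along the mixer's -y to the fork, m: starts at 0 to 0.035, 0.080 at its stop. 3 N of friction; stays where left. At the stop its steel tongue lies between the fork's plates; a slot in it, 32 mm along x, 14 mm along y, leaves the way through the fork clear wherever the fork was set.
- push_plate (a point): Middle of the outer face (+y side, away from the fork) of the cradle's upright push plate, 10 mm below its top edge. The plate is 60 mm wide along x, 12 mm thick along y, top 120 mm above the table. Push it along the mixer's -y. Axes as the mixer's.
- pin_grip (a point): Ball-lock pin: axis point at the button's mid height. z up the pin, x towards the button (steel, 10 mm wide, 16 high, 5 mm proud of the handle's +x face). Square black handle 24 x 24 mm, from 24 mm below to 14 mm above this point. Collar 26 mm wide, 6 thick, underside 30 mm below; shank 10 mm thick, 46 long, last 1 mm tapered to 9; tip 76 mm below. 0.1 kg.
- pin_shoulder (a point): The same pin's axis point at the collar's underside; level with fork_mark when fully home. At the start it rests on the top (60 mm high) of a fixed grey parking block, 60 x 150 mm, the shank in an 20.5 mm square hole; it pulls straight up out of it (46 mm).
- pin_button (a joint): How far the button is pressed, m: 0 out, 0.005 flush. Squeeze button and opposite handle face between the fingers along the pin's x: 3 N starts it, 9 N has it in, hold with 20 N or more. The locking ball, 6 to 10 mm above the tip on the button's side, stands 4.5 mm out of the shank with the button out and draws in with it; while out, the pin neither enters nor leaves the fork.
- plain_pin_mid (a point): Bystander: plain steel pin with a round head 20 mm across and no button, standing in the other hole of the parking block, 80 mm from the ball-lock pin (which hole is which varies). Point on its axis in the middle of its head, 21 mm above the block's collar seat. Leave it.
- amber_jar: Bystander: amber jar 54 mm wide, 85 high; origin under its centre.
- tip_box: Bystander: pipette tip box 85 x 125 x 72 mm; origin under its centre.
- wash_bottle: Bystander: wash bottle 68 mm wide, 190 high; origin under its centre.
- tube_rack: Bystander: orange tube rack 70 x 150 mm, 78 high with tubes; origin under its centre.
There are look-alikes about, which are no part of the job. What is shaped like the part that bears pin_grip but blue, orange or yellow is not meant.

How it is judged:
By the outcome, as a careful person would: the job done as asked, in the order asked, and still so for the second after the job is handed in, with the robot touching nothing.
It also fails if it takes over 72 s, if anything falls off the work surface, if the arm or the gripper's body presses on something with over 40 N, if the wrist force passes 120 N, or if a joint passes its speed limit or range.

## Robot

A 7-joint arm with a two-finger parallel gripper is mounted at the origin on the work surface. World frame = base frame: x ahead of the robot, y to its left, z up, the work surface at z = 0. Lengths are in m, angles in rad, forces in N, time in s.
With the tool pointing down it reaches from about 0.4 to 0.85 m from the base axis. Payload 4.4 kg.
Tool frame: the origin (TCP) lies midway between the tips of the shut fingers; the grasp point (between the pads) lies 19 mm behind it (robot.grip_depth is the distance from the TCP to the grasp point, in m); y points along the fingers, z is the direction in which the jaws open and shut, and the axes are right-handed (so a half turn about y gives the same grasp; the last joint's range is limited). The gripper opens to 94 mm and grips with 3 to 60 N. Pads are 16 mm wide; open, the fingers measure 119 mm over their backs; the gripper's body (75 mm by 177 mm) begins 78 mm behind the grasp point.
Start: joints at [-0.066, 0.628, 0.038, 1.517, -0.027, 0.996, -0.02], TCP at [0.65, 0, 0.205] pointing down, gripper open.
Joint ranges: [-3.06, 3.06], [-0.37, 2.12], [-1.25, 1.32], [0.18, 2.47], [-1.1, 4.24], [0.23, 1.98], [-2.94, 2.94]. Speed limits (rad/s): [2.57, 2.57, 3.14, 3.14, 3.14, 3.14, 3.14].

## Interface

Orientations are given as a unit quaternion [x, y, z, w].
In Python, from rig import telemetry, imaging, order, models, robot gives the robot as it stands. The module is installed in compiled form; this text tells all that it offers.
- The arm moves only by the tool arm_command, never from a script. Its argument "commands" is a list of rows, each an object of numbers: "dx", "dy", "dz": the shift along the world's x, y, z as a fraction of full scale; "roll": the turn about the world's z as a fraction of full scale. A call has exactly 5 rows; each row is the pose to reach, as a shift and turn from the pose commanded when the call began; what a row does not reach only later rows make up. Full scale, the value 1, is 0.08 m for a shift and pi/2 rad for a turn. A row lasts 1/8 s, in which the tool goes at most 62.5 mm and 10.7 degrees, less where a joint would pass 70% of its speed; a pose out of reach is approached as far as the arm can. A call with a number of a shift or a turn outside -1 to 1 is refused whole. A call with a gripper value outside its range is refused whole. "grip" is the closure, from -1 (fully open) to 1 (shut), set as the call begins (left out, the last holds). The fingers move at their own pace and stop on an object; "grip_force" is the grip in N (left out, the last holds). Time passes only in rows, so rows that repeat a pose let the fingers close, or fill a call up. It gives the time, the measured TCP pose, the force and the opening at its end, in the units of the state.
- telemetry.get_obs(): the state, without advancing time (a new reading comes with each control period).
- imaging.read_camera(name): name is "scene" or "side" or "wrist"; returns a dict with "img" (480x640x3 uint8, red, green, blue), "mtx" (3x3 intrinsics, pixels), "origin" and "rotation" of the camera in the world. Camera axes: x right, y up, looking along -z (the intrinsics and any distortion apply to the point x, -y, -z); pixel columns grow to the right and rows downward; lengths in m; the calibration is good to about 2 mm. The wrist camera is an equidistant fisheye: a pixel r from the principal point sees the ray r / f radians off the axis. A picture is of the moment at which its call begins. There is no depth.
- order.finish_job(): hands the job in, once; it reports no verdict.
Trained networks look in a picture, given as the dict that the camera call returned (one of the last four; its "shot" number tells which), for a name from the list of things; names that differ only in an ending like _2 or _b are one class to them, and where a whole thing is asked for, a point or a joint stands for the part that bears it (a point fixed in the world has none). Each returns a list of dicts, best first, with "p" (0 to 1); they miss things now and then, are a little off and sometimes report something else, mostly with a low value. They report only what shows in the picture. A call takes as long as a camera call. They do not tell look-alikes from the thing itself.
- models.boxes_of(name, picture): "uv" ([column, row] in pixels, amid what is visible of it).
- models.spot_point(name, picture): "uv" ([column, row] in pixels: a listed point, or the origin of a listed thing).
The state is a dict: "clock": time; "qpos": joint angles; "joint_velocities": joint speeds; "joint_torque": joint torques, N m; "ee_pos": TCP position; "ee_rot": TCP orientation; "contact_force": force on the tool from outside, world axes, zero at the start; "torque": the same for the moment, N m; "finger_gap": finger opening in m.
Only numpy, scipy, OpenCV 4.12 (cv2) and the standard library are available. Lean on these libraries where they do the work, as an engineer would, in place of code of your own. Each camera call takes 0.05 s, during which the arm holds its last target.

## Working session

There is one attempt and no reset: what is moved stays moved. The work goes in short steps, Python scripts to look and compute and a tool call to move; the robot and the scene stay as the last step left them, time stands still between calls to the robot, and variables do not carry over. Pictures are saved under pics/ and viewed, and the job is handed in when it is done.

Besides the shell and the picture viewer there is one more tool, called after "Call:" as name(argument=value, ...) on one line, values as JSON. arm_command: Moves the arm, as the interface text tells. Shift numbers are shares of 0.08 m and turn numbers shares of pi/2 rad, none past 1 either way. Its arguments: {"type":"object","properties":{"commands":{"type":"array"},"grip":{"type":"number"},"grip_force":{"type":"number"}},"required":["commands"]}

```bash
mkdir -p pics; cat > h.py <<'E'
import numpy as np, cv2
from rig import telemetry, imaging, order, models, robot
def save(p,n): cv2.imwrite('pics/'+n+'.png', cv2.cvtColor(p['img'],cv2.COLOR_RGB2BGR))
def ray(p,uv,fish=False):
    K=np.array(p['mtx']);x=(uv[0]-K[0,2])/K[0,0];y=(uv[1]-K[1,2])/K[1,1]
    if fish:
        r=np.hypot(x,y); d=np.array([x/r*np.sin(r),y/r*np.sin(r),np.cos(r)]) if r>1e-9 else np.array([0,0,1.])
    else: d=np.array([x,y,1.])
    d=np.array([d[0],-d[1],-d[2]]); d=np.array(p['rotation'])@d
    return np.array(p['origin']),d/np.linalg.norm(d)
def atz(p,uv,z,fish=False):
    o,d=ray(p,uv,fish); return o+d*(z-o[2])/d[2]
def proj(p,X,fish=False):
    K=np.array(p['mtx']);c=np.array(p['rotation']).T@(np.array(X)-np.array(p['origin']));c=np.array([c[0],-c[1],-c[2]])
    if fish:
        t=np.arctan2(np.hypot(c[0],c[1]),c[2]);n=np.hypot(c[0],c[1]);a=c[:2]/n*t
    else: a=c[:2]/c[2]
    return a[0]*K[0,0]+K[0,2],a[1]*K[1,1]+K[1,2]
def tri(rs):
    A=0;b=0
    for o,d in rs:
        P=np.eye(3)-np.outer(d,d);A=A+P;b=b+P@o
    return np.linalg.solve(A,b)
E
python3 - <<'E'
from h import *
np.set_printoptions(precision=4,suppress=True)
P={}
for n in ['scene','side','wrist']:
    p=imaging.read_camera(n);save(p,n+'0');print(n,p['origin'],p['mtx'],{k:v for k,v in p.items() if k not in('img','mtx','origin')})
    for t in ['fork_mark','mixer','push_plate','pin_grip','pin_shoulder','plain_pin_mid']:
        r=models.spot_point(t,p)
        print(t,[(np.round(q['uv'],1),round(q['p'],2)) for q in r[:5]])
print(telemetry.get_obs(), robot.grip_depth)
E
```

```text
scene [ 1.5705 -0.2399  0.7642] [[563.5188   0.     317.1952]
 [  0.     563.5188 248.2558]
 [  0.       0.       1.    ]] {'rotation': array([0.3697, 0.3124, 0.5739, 0.6606]), 'shot': 1}
fork_mark [(array([369.7, 254.2]), 0.75)]
mixer [(array([369.7, 294. ]), 0.79)]
push_plate [(array([483.5, 242.1]), 0.66), (array([234.8, 255.4]), 0.48), (array([266.3, 250.5]), 0.32)]
pin_grip [(array([275.9, 234.6]), 0.77), (array([306. , 244.2]), 0.72), (array([247.6, 231.5]), 0.59), (array([265.2, 249.3]), 0.57)]
pin_shoulder [(array([268.8, 260.4]), 0.73), (array([278.5, 340.6]), 0.73), (array([280. , 245.2]), 0.63), (array([246.1, 242.8]), 0.59), (array([305.1, 257.2]), 0.58)]
plain_pin_mid [(array([235.7, 257.6]), 0.75)]
side [ 0.1999 -0.8929  0.7452] [[569.6891   0.     308.7956]
 [  0.     569.6891 240.0072]
 [  0.       0.       1.    ]] {'rotation': array([ 0.4393, -0.095 , -0.1658,  0.8778]), 'shot': 2}
fork_mark [(array([294.4, 208.1]), 0.94)]
mixer [(array([296.4, 239.9]), 0.62)]
push_plate [(array([258.7, 141.9]), 0.95), (array([425.7, 421.7]), 0.58)]
pin_grip [(array([275.8, 256.1]),
[... 544 characters left out ...]
 0.57)]
push_plate []
pin_grip [(array([135.9, 321.3]), 0.76), (array([166.4, 403.2]), 0.62)]
pin_shoulder [(array([147.6, 311.9]), 0.8)]
plain_pin_mid [(array([190.8, 447.9]), 0.79)]
{'clock': 1.05, 'qpos': array([-0.0658,  0.6284,  0.0385,  1.5174, -0.027 ,  0.9963, -0.02  ]), 'joint_velocities': array([-0.0004,  0.0014, -0.0001, -0.0014, -0.0006,  0.0014, -0.0001]), 'joint_torque': array([ -0.0005, -54.9602,   1.1434, -18.6944,  -0.0523,   0.0159,
         0.    ]), 'ee_pos': array([0.65  , 0.    , 0.2055]), 'ee_rot': array([-0.5,  0.5, -0.5,  0.5]), 'contact_force': array([ 0.9065, -0.2294,  0.2689]), 'torque': array([-0.0719,  0.0086, -0.0172]), 'finger_gap': 0.09410483856703387} 0.0188
```

```bash
sed -i "s/np.array(p\['rotation'\])/Rm(p)/g" h.py; cat >> h.py <<'E'
from scipy.spatial.transform import Rotation
def Rm(p): return Rotation.from_quat(p['rotation']).as_matrix()
E
python3 -c "
import cv2,numpy as np
a=[cv2.imread('pics/%s0.png'%n) for n in('scene','side','wrist')]
" 
```

```text
(no output)
```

View pics/scene0.png

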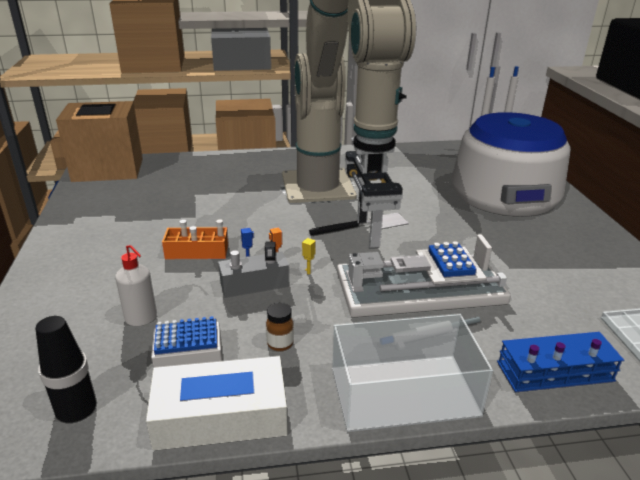

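View pics/side0.png

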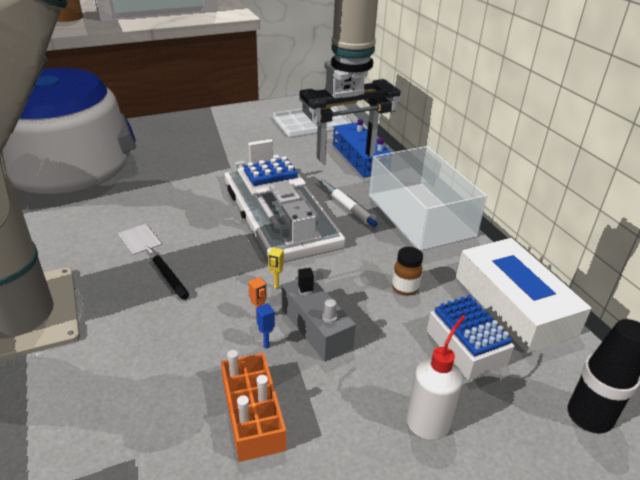

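View pics/wrist0.png

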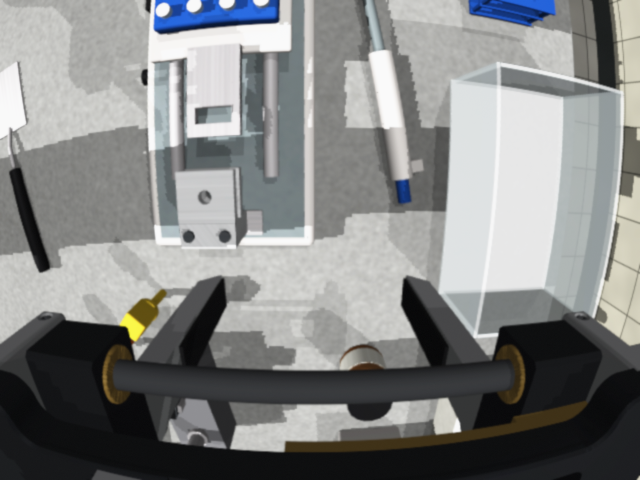

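```bash
python3 - <<'E'
from h import *
np.set_printoptions(precision=4,suppress=True)
P={}
obs=telemetry.get_obs();print(obs['clock'])
P={n:imaging.read_camera(n) for n in['scene','side','wrist']}
S,D,W=P['scene'],P['side'],P['wrist']
def T(n,s,d,w=None):
    rs=[ray(S,s),ray(D,d)]+([ray(W,w,True)] if w else [])
    X=tri(rs);print(n,X,[np.round(proj(P[k],X,k=='wrist'),1) for k in P])
T('fork',(369.7,254.2),(294.4,208.1),(198.9,195.5))
T('mixer',(369.7,294),(296.4,239.9))
T('push',(483.5,242.1),(258.7,141.9))
T('grip',(265.2,249.3),(307.1,277.2))
T('shoulder',(268.8,260.4),(302.4,293.9))
T('plain',(235.7,257.6),(328.3,308.6),(190.8,447.9))
print('fork@.09',atz(S,(369.7,254.2),.09),atz(D,(294.4,208.1),.09),atz(W,(198.9,195.5),.09,True))
for uv in [(205,197)]: print('hole@.09',atz(W,uv,.09,True))
print('mixer base corners',[atz(W,u,.03,True) for u in[(157,243),(311,243),(312,30)]])
print('fork top corners',[atz(W,u,.09,True) for u in[(177,170),(240,168),(238,223),(180,222)]])
def up(im,x,y,s,n,k):
    c=im[max(0,y-s):y+s,max(0,x-s):x+s];cv2.imwrite('pics/'+n+'.png',cv2.cvtColor(cv2.resize(c,None,fx=k,fy=k,interpolation=cv2.INTER_CUBIC),cv2.COLOR_RGB2BGR))
a=S['img'][210:300,210:330];b=D['img'][230:350,230:350]; c=W['img'][150:260,140:260]
R=lambda i:cv2.resize(i,(400,400),interpolation=cv2.INTER_CUBIC)
a=S['img'][205:305,210:310]
save({'img':np.hstack([R(a),R(b)])},'crop1')
save({'img':cv2.resize(c,(600,550),interpolation=cv2.INTER_CUBIC)},'crop2')
E
```

```text
1.05
fork [0.5558 0.0343 0.0926] [array([369.5, 255.1]), array([293.8, 207.2]), array([198.7, 196.5])]
mixer [ 0.5668  0.0405 -0.003 ] [array([370.6, 292.8]), array([297.3, 241.2]), array([235.2, 177.2])]
push [0.5651 0.2925 0.1149] [array([484.2, 240.9]), array([259.3, 143.1]), array([ 210.1, -101.5])]
grip [ 0.4982 -0.189   0.0928] [array([266.2, 248.1]), array([308.2, 278.8]), array([172.1, 408.1])]
shoulder [ 0.4901 -0.1836  0.0547] [array([268.9, 260.2]), array([302.6, 294.1]), array([174.9, 383.3])]
plain [ 0.5057 -0.2596  0.0814] [array([234.8, 256.4]), array([327.9, 308.5]), array([192.6, 446. ])]
fork@.09 [0.5482 0.0367 0.09  ] [0.5571 0.0343 0.09  ] [0.5551 0.0348 0.09  ]
hole@.09 [0.5604 0.0334 0.09  ]
mixer base corners [array([ 0.4848, -0.0226,  0.03  ]), array([ 0.6472, -0.0225,  0.03  ]), array([0.6481, 0.1866, 0.03  ])]
fork top corners [array([0.5368, 0.0567, 0.09  ]), array([0.5908, 0.0564, 0.09  ]), array([0.5875, 0.0112, 0.09  ]), array([0.5365, 0.0126, 0.09  ])]
```

View pics/crop1.png

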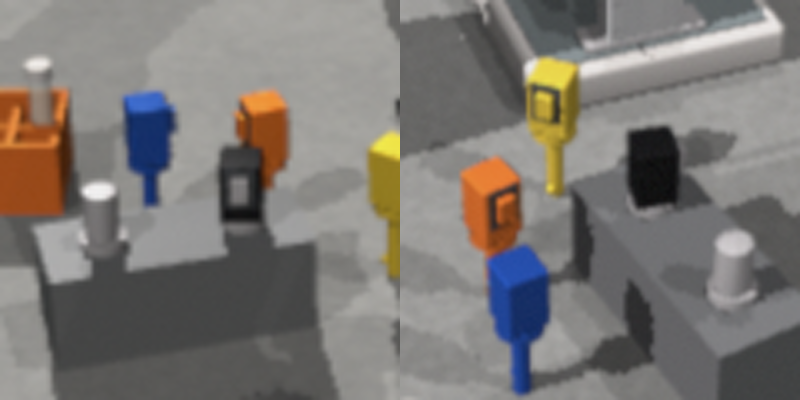

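View pics/crop2.png

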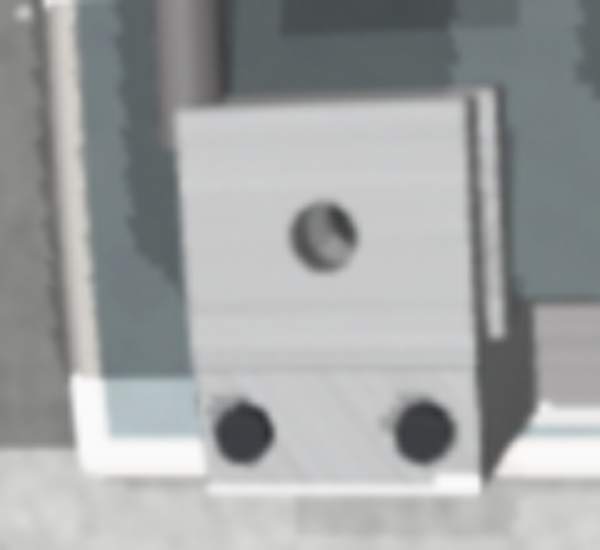

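Candidates for the pin: black (scene 269,247 / side 306,280), blue (247,238 / 265,318), orange (276,237 / 258,291), yellow (309,247 / 275,260). The crop shows the black one seated in the grey block with a steel button facing the scene camera, so it fits. The plain pin is at scene 235,257. The fork's hole shows at wrist (205,197). Next I move over the fork for a better look and on towards the push plate.

Call:
arm_command(commands=[{"dx": -0.5,"dy": 0.2},{"dx": -1,"dy": 0.25},{"dx": -1,"dy": 0.25},{"dx": -1,"dy": 0.25},{"dx": -1,"dy": 0.25}], grip=1, grip_force=20)

```text
validation failed for argument at $.co...
```

```bash
python3 - <<'E'
from h import *
np.set_printoptions(precision=4,suppress=True)
W=imaging.read_camera('wrist');save(W,'w1');print(W['origin'],W['rotation'])
for t in ['fork_mark','push_plate','mixer']: 
  r=models.spot_point(t,W);print(t,[(np.round(q['uv'],1),round(q['p'],2),atz(W,q['uv'],{'fork_mark':.09,'push_plate':.11,'mixer':0}[t],True)) for q in r[:3]])
E
```

```text
[0.6494 0.0761 0.3846] [-0.133  -0.0001  0.0002  0.9911]
fork_mark [(array([196. , 197.2]), 0.59, array([0.5525, 0.0334, 0.09  ]))]
push_plate []
mixer [(array([236.8, 183.7]), 0.79, array([0.569 , 0.0338, 0.    ]))]
```

View pics/w1.png

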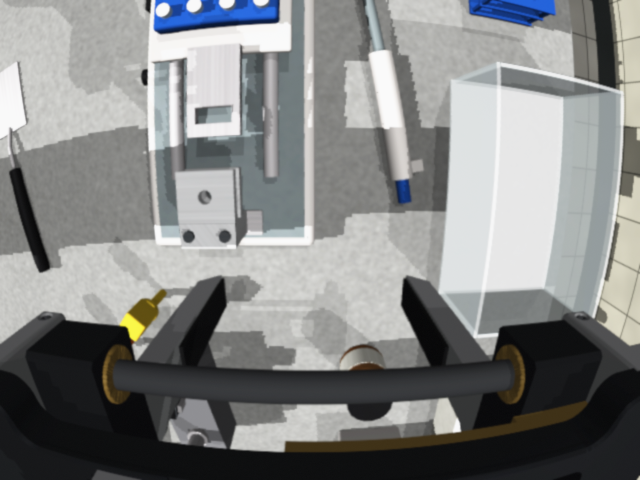

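The call was refused, so the arm has not moved. The rows probably need all four numbers.

Call:
arm_command(commands=[{"dx": -0.5,"dy": 0.2,"dz": 0,"roll": 0},{"dx": -1,"dy": 0.25,"dz": 0,"roll": 0},{"dx": -1,"dy": 0.25,"dz": 0,"roll": 0},{"dx": -1,"dy": 0.25,"dz": 0,"roll": 0},{"dx": -1,"dy": 0.25,"dz": 0,"roll": 0}], grip=1, grip_force=20)

```text
clock: 2.02
ee_pos: [0.5713, 0.0197, 0.2056]
ee_rot: [0.5, -0.5, 0.5, -0.5]
contact_force: [0.4, -0.2, -1.0]
finger_gap: 0.0476
```

```bash
python3 - <<'E'
from h import *
np.set_printoptions(precision=4,suppress=True)
W=imaging.read_camera('wrist');save(W,'w2');print(W['origin'],W['rotation'])
for t in ['fork_mark','push_plate','mixer']: 
  r=models.spot_point(t,W);print(t,[(np.round(q['uv'],1),round(q['p'],2),atz(W,q['uv'],{'fork_mark':.09,'push_plate':.11,'mixer':0}[t],True)) for q in r[:3]])
E
```

```text
[0.5705 0.0958 0.3846] [-0.133  -0.0007 -0.0001  0.9911]
fork_mark [(array([292.2, 216.3]), 0.92, array([0.5538, 0.0363, 0.09  ]))]
push_plate []
mixer [(array([309.5, 200. ]), 0.83, array([0.567 , 0.0355, 0.    ]))]
```

View pics/w2.png

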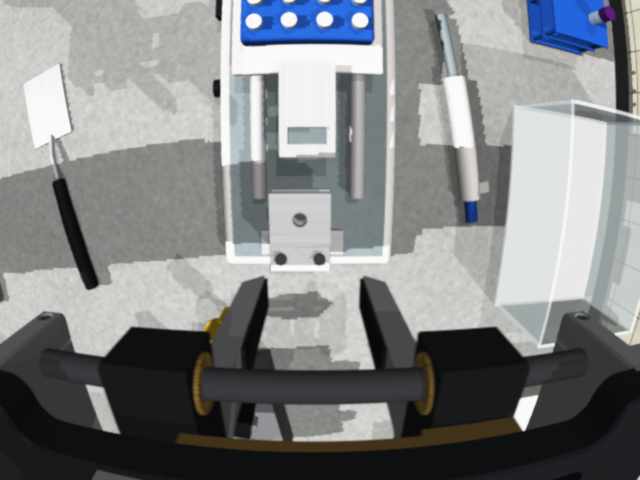

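```bash
python3 - <<'E'
from h import *
np.set_printoptions(precision=4,suppress=True)
W=imaging.read_camera('wrist')
im=W['img']
c=im[180:275,215:400];save({'img':cv2.resize(c,None,fx=4,fy=4,interpolation=cv2.INTER_CUBIC)},'w2c')
g=cv2.cvtColor(im,cv2.COLOR_RGB2GRAY)[205:235,285:315]
b=(g<150).astype(np.uint8);n,l,s,ce=cv2.connectedComponentsWithStats(b)
for i in range(1,n): print(s[i],ce[i]+[285,205],atz(W,ce[i]+[285,205],.09,True))
for u in [(228,261),(388,261),(223,100),(396,100)]: print(u,atz(W,u,.03,True))
E
```

```text
[  9   8  14  14 157] [300.6369 219.7261] [0.5596 0.0336 0.09  ]
(228, 261) [ 0.4827 -0.0217  0.03  ]
(388, 261) [ 0.6459 -0.0216  0.03  ]
(223, 100) [0.4837 0.139  0.03  ]
(396, 100) [0.6486 0.1386 0.03  ]
```

View pics/w2c.png

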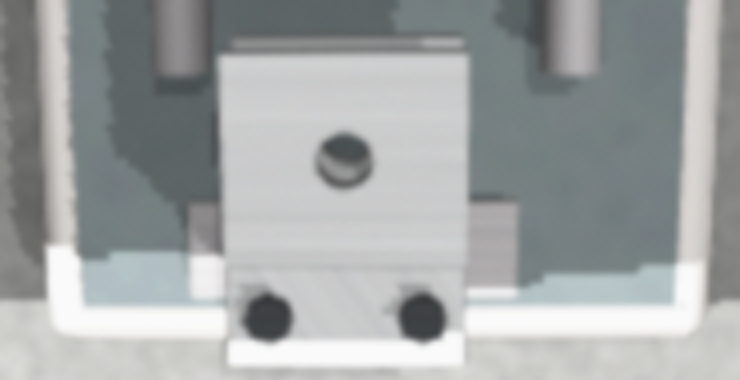

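Call:
arm_command(commands=[{"dx": 0,"dy": 0.4,"dz": 0,"roll": 0},{"dx": -0.05,"dy": 1,"dz": 0,"roll": 0},{"dx": -0.05,"dy": 1,"dz": 0,"roll": 0},{"dx": -0.05,"dy": 1,"dz": 0,"roll": 0},{"dx": -0.05,"dy": 1,"dz": 0,"roll": 0}])

```text
clock: 2.9
ee_pos: [0.5662, 0.0983, 0.2055]
ee_rot: [0.5, -0.5, 0.501, -0.499]
contact_force: [0.7, -0.0, 0.4]
finger_gap: 0.0003
```

Call:
arm_command(commands=[{"dx": 0,"dy": 0.5,"dz": 0,"roll": 0},{"dx": 0,"dy": 1,"dz": 0,"roll": 0},{"dx": 0,"dy": 1,"dz": 0,"roll": 0},{"dx": 0,"dy": 1,"dz": 0,"roll": 0},{"dx": 0,"dy": 1,"dz": 0,"roll": 0}])

```text
clock: 3.52
ee_pos: [0.5664, 0.1778, 0.2055]
ee_rot: [0.5, -0.5, 0.501, -0.499]
contact_force: [0.0, -0.2, -0.0]
finger_gap: 0.0009
```

```bash
python3 - <<'E'
from h import *
np.set_printoptions(precision=4,suppress=True)
W=imaging.read_camera('wrist');save(W,'w3');print(W['origin'],W['rotation'],telemetry.get_obs()['ee_pos'])
r=models.spot_point('push_plate',W);print([(np.round(q['uv'],1),round(q['p'],2),atz(W,q['uv'],.11,True)) for q in r[:3]])
E
```

```text
[0.5659 0.254  0.3845] [-0.1335  0.     -0.0013  0.991 ] [0.5664 0.1781 0.2056]
[(array([311.6,  87.5]), 0.6, array([0.5649, 0.2945, 0.11  ]))]
```

View pics/w3.png

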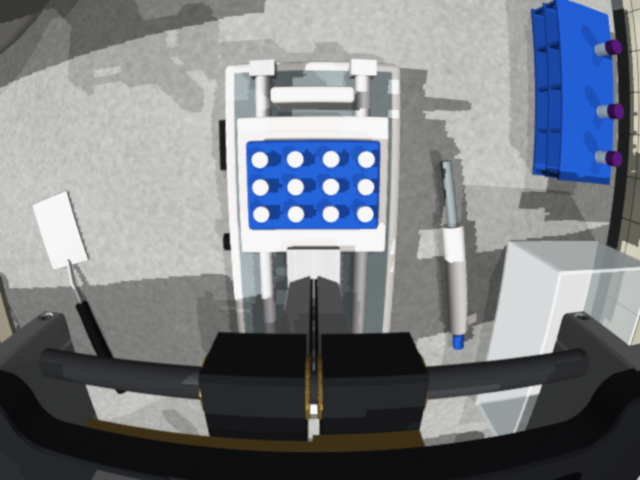

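Call:
arm_command(commands=[{"dx": 0,"dy": 0.5,"dz": 0,"roll": 0},{"dx": 0,"dy": 1,"dz": 0,"roll": 0},{"dx": 0,"dy": 1,"dz": 0,"roll": 0},{"dx": 0,"dy": 1,"dz": 0,"roll": 0},{"dx": 0,"dy": 1,"dz": 0,"roll": 0}])

```text
clock: 4.25
ee_pos: [0.5665, 0.258, 0.2056]
ee_rot: [0.5, -0.5, 0.501, -0.499]
contact_force: [0.4, 0.2, -0.0]
finger_gap: 0.0004
```

Call:
arm_command(commands=[{"dx": -0.01,"dy": 0.5,"dz": 0,"roll": 0},{"dx": -0.01,"dy": 0.88,"dz": 0,"roll": 0},{"dx": -0.01,"dy": 0.88,"dz": 0,"roll": 0},{"dx": -0.01,"dy": 0.88,"dz": -0.3,"roll": 0},{"dx": -0.01,"dy": 0.88,"dz": -0.5,"roll": 0}])

```text
clock: 4.88
ee_pos: [0.5655, 0.3277, 0.1646]
ee_rot: [0.5, -0.5, 0.501, -0.499]
contact_force: [-0.4, 0.7, -0.4]
finger_gap: 0.0006
```

Call:
arm_command(commands=[{"dx": 0,"dy": 0,"dz": -0.3,"roll": 0},{"dx": 0,"dy": 0,"dz": -0.6,"roll": 0},{"dx": 0,"dy": 0,"dz": -0.8,"roll": 0},{"dx": 0,"dy": 0,"dz": -0.8,"roll": 0},{"dx": 0,"dy": 0,"dz": -0.8,"roll": 0}])

```text
clock: 5.5
ee_pos: [0.5659, 0.3304, 0.1023]
ee_rot: [-0.499, 0.5, -0.5, 0.5]
contact_force: [0.3, -0.3, 0.4]
finger_gap: 0.0006
```

```bash
python3 - <<'E'
from h import *
W=imaging.read_camera('side');save(W,'s4')
o=telemetry.get_obs();print(o['ee_pos'],o['contact_force'],o['clock'])
c=W['img'][60:260,180:380];save({'img':cv2.resize(c,None,fx=3,fy=3,interpolation=cv2.INTER_CUBIC)},'s4c')
E
```

```text
[0.56600866 0.33065022 0.10253038] [0.10835039 0.32515967 0.36741092] 5.55
```

View pics/s4c.png

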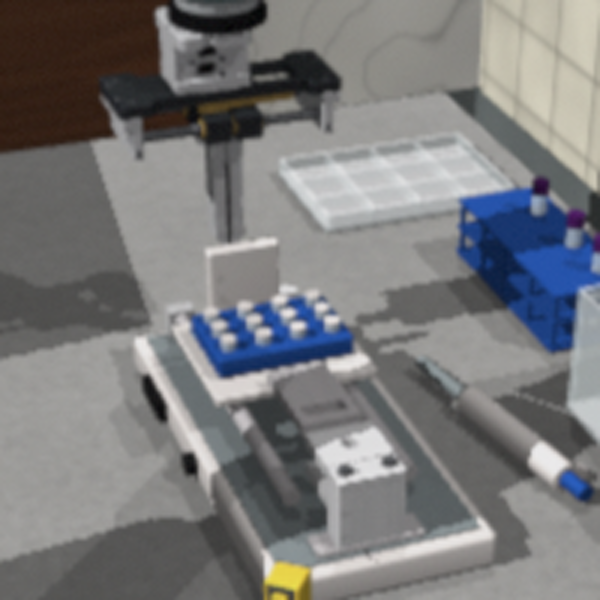

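The side view shows the shut fingers just outside the push plate, clear of it. I push slowly.

Call:
arm_command(commands=[{"dx": 0,"dy": -0.1,"dz": 0,"roll": 0},{"dx": 0,"dy": -0.2,"dz": 0,"roll": 0},{"dx": 0,"dy": -0.25,"dz": 0,"roll": 0},{"dx": 0,"dy": -0.3,"dz": 0,"roll": 0},{"dx": 0,"dy": -0.35,"dz": 0,"roll": 0}])

```text
clock: 6.18
ee_pos: [0.5653, 0.3036, 0.1016]
ee_rot: [-0.499, 0.5, -0.5, 0.501]
contact_force: [-0.0, 4.1, -0.1]
finger_gap: 0.0005
```

Call:
arm_command(commands=[{"dx": 0,"dy": -0.06,"dz": 0,"roll": 0},{"dx": 0,"dy": -0.12,"dz": 0,"roll": 0},{"dx": 0,"dy": -0.18,"dz": 0,"roll": 0},{"dx": 0,"dy": -0.24,"dz": 0,"roll": 0},{"dx": 0,"dy": -0.3,"dz": 0,"roll": 0}])

```text
clock: 6.8
ee_pos: [0.5653, 0.2781, 0.1016]
ee_rot: [-0.5, 0.5, -0.5, 0.5]
contact_force: [-0.1, 3.1, -0.3]
finger_gap: 0.0007
```

```bash
python3 - <<'E'
from h import *
W=imaging.read_camera('side');save(W,'s5')
c=W['img'][60:260,180:380];save({'img':cv2.resize(c,None,fx=3,fy=3,interpolation=cv2.INTER_CUBIC)},'s5c')
E
```

```text
(no output)
```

View pics/s5c.png

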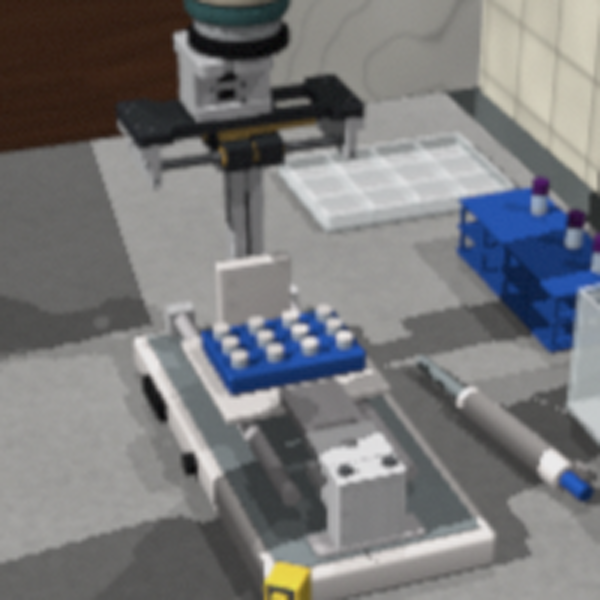

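Call:
arm_command(commands=[{"dx": 0,"dy": -0.05,"dz": 0,"roll": 0},{"dx": 0,"dy": -0.1,"dz": 0,"roll": 0},{"dx": 0,"dy": -0.14,"dz": 0,"roll": 0},{"dx": 0,"dy": -0.18,"dz": 0,"roll": 0},{"dx": 0,"dy": -0.22,"dz": 0,"roll": 0}])

```text
clock: 7.48
ee_pos: [0.5653, 0.2607, 0.1015]
ee_rot: [-0.5, 0.5, -0.5, 0.5]
contact_force: [-0.7, 3.2, 1.3]
finger_gap: 0.0001
```

```bash
python3 - <<'E'
from h import *
S=cv2.cvtColor(cv2.imread('pics/w2.png'),cv2.COLOR_BGR2RGB)
W=imaging.read_camera('wrist');save(W,'w6')
from types import SimpleNamespace
p=dict(mtx=W['mtx'],origin=np.array([.5705,.0958,.3846]),rotation=[-.133,-.0007,-.0001,.9911])
for u in [(307,128),(307,143)]: print(atz(p,u,.076,True))
E
```

```text
[0.56575491 0.10764353 0.076     ]
[0.56573856 0.09518153 0.076     ]
```

View pics/w6.png

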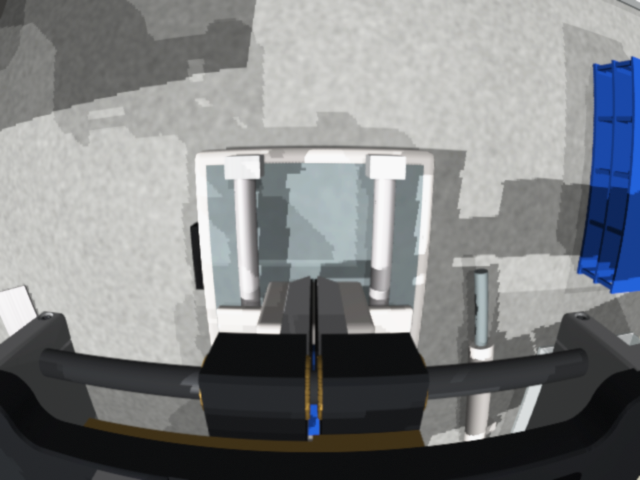

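Call:
arm_command(commands=[{"dx": 0,"dy": -0.05,"dz": 0,"roll": 0},{"dx": 0,"dy": -0.1,"dz": 0,"roll": 0},{"dx": 0,"dy": -0.14,"dz": 0,"roll": 0},{"dx": 0,"dy": -0.18,"dz": 0,"roll": 0},{"dx": 0,"dy": -0.21,"dz": 0,"roll": 0}])

```text
clock: 8.15
ee_pos: [0.5653, 0.2438, 0.1015]
ee_rot: [0.5, -0.5, 0.5, -0.5]
contact_force: [0.1, 3.3, 1.2]
finger_gap: 0.0002
```

Call:
arm_command(commands=[{"dx": 0,"dy": -0.02,"dz": 0,"roll": 0},{"dx": 0,"dy": -0.03,"dz": 0,"roll": 0},{"dx": 0,"dy": -0.04,"dz": 0,"roll": 0},{"dx": 0,"dy": -0.05,"dz": 0,"roll": 0},{"dx": 0,"dy": -0.06,"dz": 0,"roll": 0}])

```text
clock: 8.78
ee_pos: [0.5653, 0.2392, 0.1015]
ee_rot: [-0.5, 0.5, -0.5, 0.5]
contact_force: [0.8, 4.5, 2.0]
finger_gap: -0.0
```

Call:
arm_command(commands=[{"dx": 0,"dy": -0.01,"dz": 0,"roll": 0},{"dx": 0,"dy": -0.02,"dz": 0,"roll": 0},{"dx": 0,"dy": -0.03,"dz": 0,"roll": 0},{"dx": 0,"dy": -0.04,"dz": 0,"roll": 0},{"dx": 0,"dy": -0.04,"dz": 0,"roll": 0}])

```text
clock: 9.4
ee_pos: [0.5653, 0.2366, 0.1015]
ee_rot: [-0.5, 0.5, -0.5, 0.5]
contact_force: [0.3, 4.5, 1.6]
finger_gap: 0.0005
```

Call:
arm_command(commands=[{"dx": 0,"dy": -0.01,"dz": 0,"roll": 0},{"dx": 0,"dy": -0.02,"dz": 0,"roll": 0},{"dx": 0,"dy": -0.03,"dz": 0,"roll": 0},{"dx": 0,"dy": -0.04,"dz": 0,"roll": 0},{"dx": 0,"dy": -0.04,"dz": 0,"roll": 0}])

```text
clock: 10.02
ee_pos: [0.5653, 0.2366, 0.1016]
ee_rot: [-0.499, 0.5, -0.499, 0.502]
contact_force: [1.3, 9.7, 0.1]
finger_gap: 0.0003
```

Call:
arm_command(commands=[{"dx": 0,"dy": -0.01,"dz": 0,"roll": 0},{"dx": 0,"dy": -0.02,"dz": 0,"roll": 0},{"dx": 0,"dy": -0.03,"dz": 0,"roll": 0},{"dx": 0,"dy": -0.03,"dz": 0,"roll": 0},{"dx": 0,"dy": -0.03,"dz": 0,"roll": 0}])

```text
clock: 10.65
ee_pos: [0.5653, 0.2366, 0.1016]
ee_rot: [-0.498, 0.501, -0.498, 0.503]
contact_force: [0.9, 12.6, -0.9]
finger_gap: 0.0002
```

Force rose from 4.5 N to 12.6 N with no further motion: the cradle is at its stop (TCP y = 0.2366, estimate was 0.236). I back off, rise and go to the pin.

Call:
arm_command(commands=[{"dx": 0,"dy": 0.1,"dz": 0,"roll": 0},{"dx": 0,"dy": 0.25,"dz": 0,"roll": 0},{"dx": 0,"dy": 0.4,"dz": 0,"roll": 0},{"dx": 0,"dy": 0.4,"dz": 0.5,"roll": 0},{"dx": 0,"dy": 0.4,"dz": 1,"roll": 0}])

```text
clock: 11.28
ee_pos: [0.5646, 0.2623, 0.1817]
ee_rot: [0.501, -0.5, 0.5, -0.499]
contact_force: [0.0, -0.1, 0.3]
finger_gap: 0.0002
```

Call:
arm_command(commands=[{"dx": 0,"dy": 0,"dz": 0.4,"roll": 0},{"dx": -0.2,"dy": -0.5,"dz": 0.5,"roll": 0},{"dx": -0.2,"dy": -1,"dz": 0.5,"roll": 0},{"dx": -0.2,"dy": -1,"dz": 0.5,"roll": 0},{"dx": -0.2,"dy": -1,"dz": 0.5,"roll": 0}], grip=-1)

```text
clock: 11.9
ee_pos: [0.5491, 0.1832, 0.2214]
ee_rot: [-0.5, 0.5, -0.5, 0.5]
contact_force: [-0.3, 1.0, -0.1]
finger_gap: 0.047
```

Call:
arm_command(commands=[{"dx": 0,"dy": -0.7,"dz": 0,"roll": 0},{"dx": -0.2,"dy": -1,"dz": 0,"roll": 0},{"dx": -0.2,"dy": -1,"dz": 0,"roll": 0},{"dx": -0.2,"dy": -1,"dz": 0,"roll": 0},{"dx": -0.2,"dy": -1,"dz": 0,"roll": 0}])

```text
clock: 12.52
ee_pos: [0.5337, 0.1045, 0.2214]
ee_rot: [-0.5, 0.499, -0.499, 0.501]
contact_force: [0.1, 0.8, -0.1]
finger_gap: 0.0934
```

Call:
arm_command(commands=[{"dx": 0,"dy": -0.7,"dz": 0,"roll": 0},{"dx": -0.2,"dy": -1,"dz": 0,"roll": 0},{"dx": -0.2,"dy": -1,"dz": 0,"roll": 0},{"dx": -0.2,"dy": -1,"dz": 0,"roll": 0},{"dx": -0.2,"dy": -1,"dz": 0,"roll": 0}])

```text
clock: 13.15
ee_pos: [0.5178, 0.0243, 0.2214]
ee_rot: [-0.5, 0.499, -0.499, 0.501]
contact_force: [0.1, 0.3, 0.7]
finger_gap: 0.0939
```

Call:
arm_command(commands=[{"dx": 0,"dy": -0.7,"dz": 0,"roll": 0},{"dx": -0.15,"dy": -1,"dz": 0,"roll": 0},{"dx": -0.15,"dy": -1,"dz": 0,"roll": 0},{"dx": -0.15,"dy": -1,"dz": 0,"roll": 0},{"dx": -0.15,"dy": -1,"dz": 0,"roll": 0}])

```text
clock: 13.78
ee_pos: [0.5058, -0.0558, 0.2215]
ee_rot: [-0.5, 0.499, -0.499, 0.501]
contact_force: [-0.3, -0.3, -0.2]
finger_gap: 0.0937
```

```bash
python3 - <<'E'
from h import *
W=imaging.read_camera('wrist');save(W,'w7')
o=telemetry.get_obs();print(o['ee_pos'],o['clock'])
E
```

```text
[ 0.50572174 -0.05598721  0.22143634] 13.825
```

View pics/w7.png

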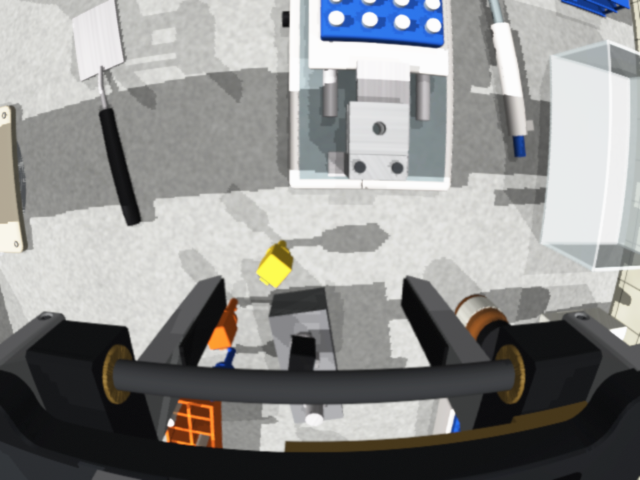

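The wrist view shows the cradle's tongue in the fork (hole at 379,128) and the black pin between the fingers at (303,350). I go above it.

Call:
arm_command(commands=[{"dx": 0,"dy": -0.5,"dz": 0,"roll": 0},{"dx": -0.1,"dy": -0.8,"dz": 0,"roll": 0},{"dx": -0.1,"dy": -0.8,"dz": 0,"roll": 0},{"dx": -0.1,"dy": -0.8,"dz": 0,"roll": 0},{"dx": -0.1,"dy": -0.8,"dz": 0,"roll": 0}])

```text
clock: 14.45
ee_pos: [0.4977, -0.1199, 0.2215]
ee_rot: [-0.5, 0.5, -0.499, 0.501]
contact_force: [-0.5, 0.2, 0.5]
finger_gap: 0.0939
```

Call:
arm_command(commands=[{"dx": 0,"dy": -0.5,"dz": 0,"roll": 0},{"dx": 0,"dy": -0.8,"dz": 0,"roll": 0},{"dx": 0,"dy": -0.8,"dz": 0,"roll": 0},{"dx": 0,"dy": -0.8,"dz": 0,"roll": 0},{"dx": 0,"dy": -0.8,"dz": 0,"roll": 0}])

```text
clock: 15.08
ee_pos: [0.4975, -0.1838, 0.2214]
ee_rot: [-0.5, 0.5, -0.499, 0.501]
contact_force: [0.1, -0.5, -0.1]
finger_gap: 0.0937
```

```bash
python3 - <<'E'
from h import *
np.set_printoptions(precision=4,suppress=True)
W=imaging.read_camera('wrist');save(W,'w8');print(W['origin'],W['rotation'])
o=telemetry.get_obs();print(o['ee_pos'],o['clock'])
for t,z in [('pin_grip',.09),('pin_shoulder',.06),('plain_pin_mid',.081)]:
  r=models.spot_point(t,W);print(t,[(np.round(q['uv'],1),round(q['p'],2),atz(W,q['uv'],z,True)) for q in r[:3]])
c=W['img'][200:440,200:440];save({'img':cv2.resize(c,(600,600),interpolation=cv2.INTER_CUBIC)},'w8c')
E
```

```text
[ 0.4967 -0.1079  0.4006] [-0.1326 -0.0003  0.0014  0.9912]
[ 0.4975 -0.1841  0.2215] 15.125
pin_grip [(array([280.8, 122.3]), 0.87, array([ 0.4698, -0.0908,  0.09  ])), (array([213.4, 278.3]), 0.71, array([ 0.4055, -0.2278,  0.09  ])), (array([217.1, 205.4]), 0.62, array([ 0.4136, -0.1605,  0.09  ]))]
pin_shoulder [(array([224.6, 203.4]), 0.93, array([ 0.413 , -0.1637,  0.06  ])), (array([285.5, 129.7]), 0.87, array([ 0.4715, -0.096 ,  0.06  ])), (array([222.1, 269.1]), 0.73, array([ 0.4066, -0.2294,  0.06  ]))]
plain_pin_mid [(array([322.6, 309.9]), 0.68, array([ 0.506 , -0.2624,  0.081 ]))]
```

View pics/w8c.png

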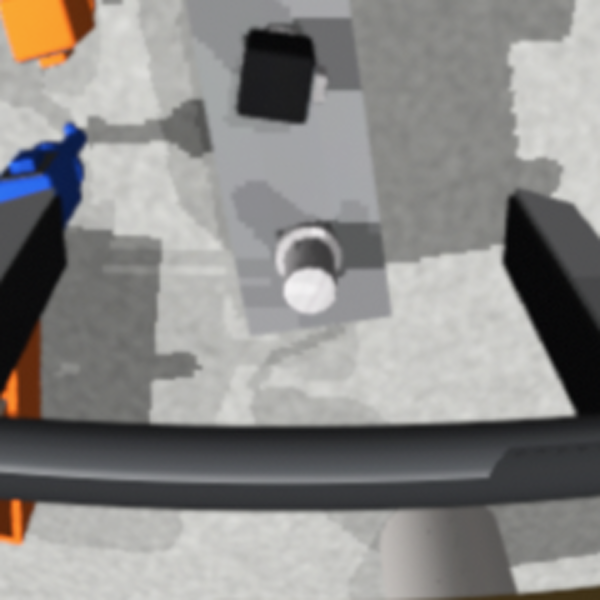

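```bash
python3 - <<'E'
from h import *
np.set_printoptions(precision=4,suppress=True)
W=imaging.read_camera('wrist')
im=W['img'];c=im[205:255,280:340];save({'img':cv2.resize(c,None,fx=12,fy=12,interpolation=cv2.INTER_CUBIC)},'w8d')
g=cv2.cvtColor(im,cv2.COLOR_RGB2GRAY)[205:255,280:340];b=(g<60).astype(np.uint8)
n,l,s,ce=cv2.connectedComponentsWithStats(b)
i=1+np.argmax(s[1:,4]);print(s[i],ce[i]+[280,205])
cn,_=cv2.findContours((l==i).astype(np.uint8),cv2.RETR_EXTERNAL,cv2.CHAIN_APPROX_NONE)
r=cv2.minAreaRect(cn[0]);print(r)
# world-coord contour at z=.104
pts=np.array([atz(W,(p[0][0]+280,p[0][1]+205),.104,True)[:2] for p in cn[0]])*1000
r=cv2.minAreaRect(pts.astype(np.float32));print(r,cv2.boxPoints(r))
E
```

```text
[ 15   6  32  37 940] [310.467  228.5053]
((30.93292808532715, 23.603662490844727), (28.712200164794922, 35.00680160522461), 6.340191841125488)
((494.7468566894531, -179.15847778320312), (29.534870147705078, 23.456424713134766), 83.28394317626953) [[ 481.3721 -192.453 ]
 [ 504.6675 -195.1962]
 [ 508.1216 -165.864 ]
 [ 484.8262 -163.1208]]
```

View pics/w8d.png

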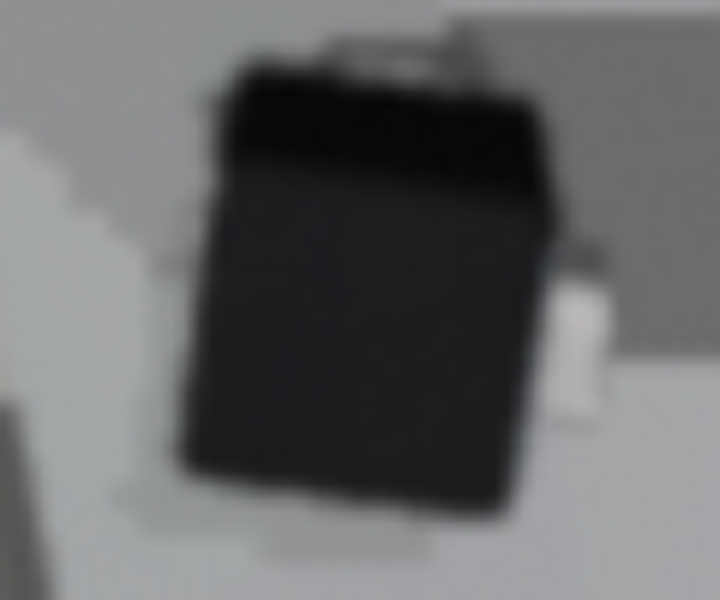

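```bash
python3 - <<'E'
from h import *
np.set_printoptions(precision=4,suppress=True)
W=imaging.read_camera('wrist')
c=[(298.75,218.75),(325.8,222.1),(322.1,247.9),(295,244)]
X=np.array([atz(W,u,.104,True) for u in c]);print(X,X.mean(0))
for a,b in[(0,1),(3,2),(3,0),(2,1)]: d=X[b]-X[a];print(np.linalg.norm(d),np.degrees(np.arctan2(d[1],d[0])))
E
```

```text
[[ 0.4848 -0.171   0.104 ]
 [ 0.5069 -0.1738  0.104 ]
 [ 0.5041 -0.1957  0.104 ]
 [ 0.4815 -0.1924  0.104 ]] [ 0.4943 -0.1832  0.104 ]
0.02225037421377244 -7.166774566379485
0.02275264092267056 -8.45156938311411
0.021634982536786786 81.23273133043502
0.022136964463003526 82.55440852488098
```

Wrist crop: the black handle's top face is centred at (310,233), button on its right (329,234), so its x axis is at about −8° yaw and its axis at (0.494, −0.183).

Call:
arm_command(commands=[{"dx": -0.04,"dy": 0,"dz": 0,"roll": -0.09},{"dx": -0.04,"dy": 0,"dz": -0.3,"roll": -0.09},{"dx": -0.04,"dy": 0,"dz": -0.6,"roll": -0.09},{"dx": -0.04,"dy": 0,"dz": -0.9,"roll": -0.09},{"dx": -0.04,"dy": 0,"dz": -0.9,"roll": -0.09}], grip=-0.2, grip_force=30)

```text
clock: 16.0
ee_pos: [0.4927, -0.1851, 0.1482]
ee_rot: [-0.464, 0.535, -0.533, 0.463]
contact_force: [-0.5, -0.2, 0.4]
finger_gap: 0.0569
```

```bash
python3 - <<'E'
from h import *
np.set_printoptions(precision=4,suppress=True)
o=telemetry.get_obs();print(o['ee_pos'],o['clock'],o['finger_gap'])
W=imaging.read_camera('wrist');D=imaging.read_camera('side');S=imaging.read_camera('scene')
a=cv2.resize(W['img'][160:400,200:440],(400,400));
for p in(D,S): print([np.round(proj(p,X),1) for X in([.4943,-.1832,.104],o['ee_pos'])])
b=cv2.resize(D['img'][200:340,240:380],(400,400))
save({'img':np.hstack([a,b])},'w9')
save({'img':cv2.resize(S['img'][180:300,200:340],(700,600))},'s9')
E
```

```text
[ 0.4927 -0.1851  0.1482] 16.0 0.05687107822688352
[array([305.1, 272.4]), array([305.1, 253.4])]
[array([268.5, 242.8]), array([266.9, 225.3])]
```

View pics/w9.png

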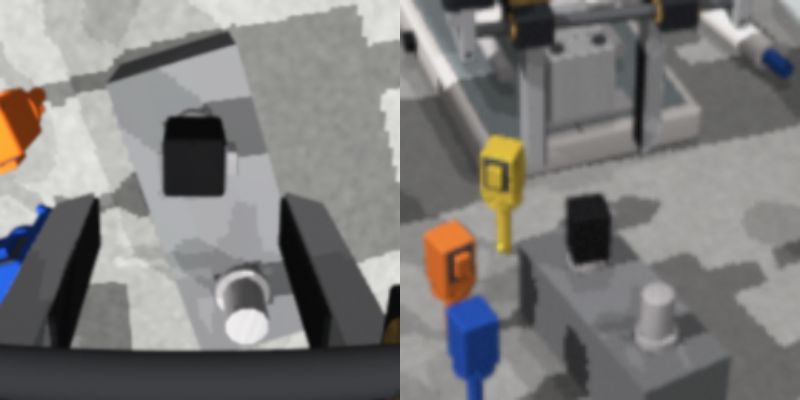

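View pics/s9.png

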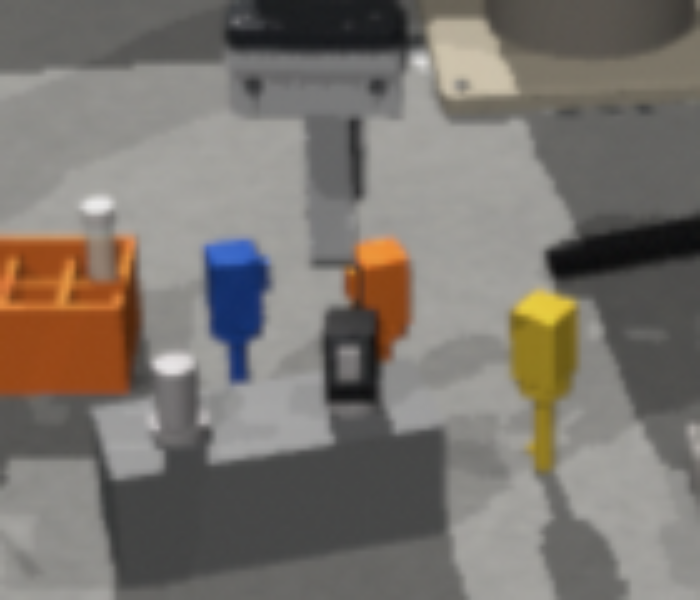

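```bash
python3 - <<'E'
from h import *
np.set_printoptions(precision=4,suppress=True)
W=imaging.read_camera('wrist');D=imaging.read_camera('side');S=imaging.read_camera('scene')
b=cv2.resize(D['img'][255:305,285:335],(400,400),interpolation=cv2.INTER_CUBIC)
a=cv2.resize(S['img'][225:275,245:295],(400,400),interpolation=cv2.INTER_CUBIC)
save({'img':np.hstack([a,b])},'w10a')
c=W['img'][215:290,280:360];save({'img':cv2.resize(c,None,fx=8,fy=8,interpolation=cv2.INTER_CUBIC)},'w10b')
E
```

```text
(no output)
```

View pics/w10a.png

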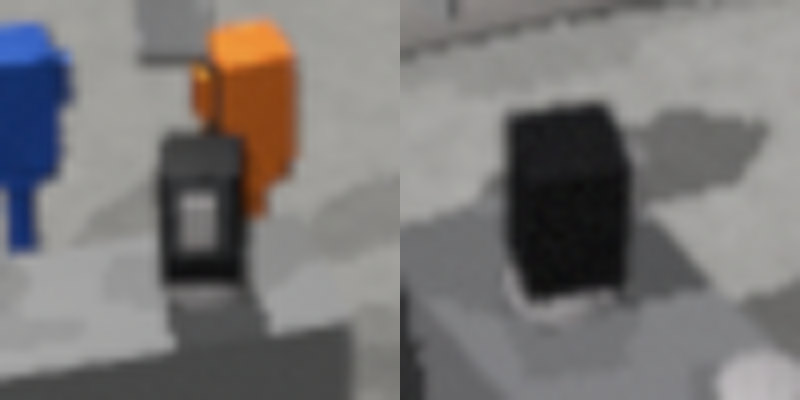

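View pics/w10b.png

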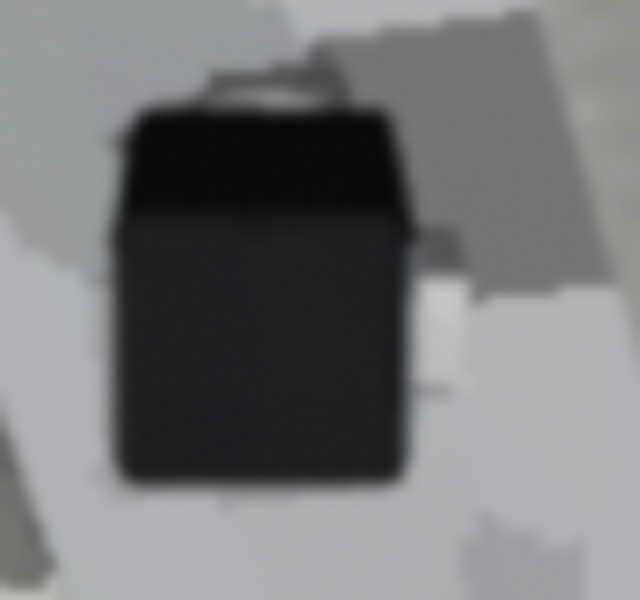

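```bash
python3 - <<'E'
from h import *
np.set_printoptions(precision=4,suppress=True)
W=imaging.read_camera('wrist');D=imaging.read_camera('side');S=imaging.read_camera('scene')
print(atz(W,(312.9,259.2),.104,True),atz(S,(270.3,243.7),.104),atz(D,(305.9,272.5),.104))
print(tri([ray(W,(312.9,259.2),True),ray(S,(270.3,243.7)),ray(D,(305.9,272.5))]))
E
```

```text
[ 0.4944 -0.1832  0.104 ] [ 0.4986 -0.1795  0.104 ] [ 0.4956 -0.1839  0.104 ]
[ 0.4955 -0.1817  0.1027]
```

Call:
arm_command(commands=[{"dx": 0.025,"dy": 0.03,"dz": -0.2,"roll": 0},{"dx": 0.025,"dy": 0.03,"dz": -0.5,"roll": 0},{"dx": 0.025,"dy": 0.03,"dz": -0.75,"roll": 0},{"dx": 0.025,"dy": 0.03,"dz": -0.96,"roll": 0},{"dx": 0.025,"dy": 0.03,"dz": -0.96,"roll": 0}])

```text
clock: 17.08
ee_pos: [0.4947, -0.1824, 0.0708]
ee_rot: [-0.464, 0.535, -0.533, 0.463]
contact_force: [0.2, -0.1, 0.9]
finger_gap: 0.0564
```

```bash
python3 - <<'E'
from h import *
np.set_printoptions(precision=4,suppress=True)
o=telemetry.get_obs();print(o['ee_pos'],o['contact_force'],o['clock'],o['finger_gap'])
W=imaging.read_camera('wrist');S=imaging.read_camera('scene')
a=cv2.resize(W['img'][200:350,240:390],(400,400));
b=cv2.resize(S['img'][190:290,220:320],(400,400))
save({'img':np.hstack([a,b])},'w11')
E
```

```text
[ 0.4947 -0.1824  0.0708] [ 0.1541 -0.0989  0.9426] 17.075 0.056394629159244154
```

View pics/w11.png

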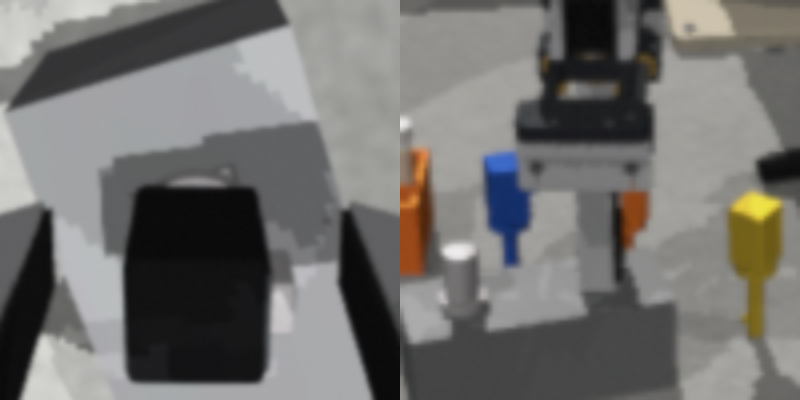

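Fingers straddle the black handle with the button on the right pad's side. I close at 30 N.

Call:
arm_command(commands=[{"dx": 0,"dy": 0,"dz": 0,"roll": 0},{"dx": 0,"dy": 0,"dz": 0,"roll": 0},{"dx": 0,"dy": 0,"dz": 0,"roll": 0},{"dx": 0,"dy": 0,"dz": 0,"roll": 0},{"dx": 0,"dy": 0,"dz": 0,"roll": 0}], grip=1, grip_force=32)

```text
clock: 17.8
ee_pos: [0.4949, -0.183, 0.0731]
ee_rot: [-0.464, 0.535, -0.534, 0.463]
contact_force: [-2.1, 0.7, 4.7]
finger_gap: 0.0238
```

```bash
python3 - <<'E'
from h import *
np.set_printoptions(precision=4,suppress=True)
W=imaging.read_camera('wrist');S=imaging.read_camera('scene')
a=cv2.resize(W['img'][200:350,240:390],(400,400));
b=cv2.resize(S['img'][190:290,220:320],(400,400))
save({'img':np.hstack([a,b])},'w12')
E
```

```text
(no output)
```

View pics/w12.png

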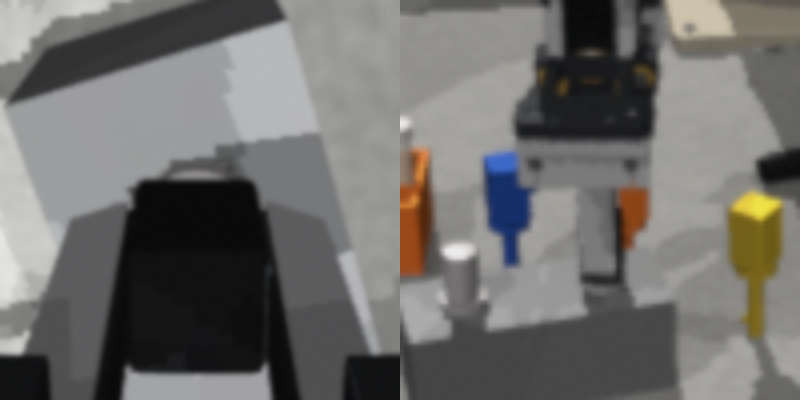

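Call:
arm_command(commands=[{"dx": 0,"dy": 0,"dz": 0.1,"roll": 0},{"dx": 0,"dy": 0,"dz": 0.2,"roll": 0},{"dx": 0,"dy": 0,"dz": 0.35,"roll": 0},{"dx": 0,"dy": 0,"dz": 0.5,"roll": 0},{"dx": 0,"dy": 0,"dz": 0.7,"roll": 0}])

```text
clock: 18.52
ee_pos: [0.496, -0.1831, 0.1296]
ee_rot: [0.463, -0.534, 0.534, -0.463]
contact_force: [-0.2, -0.8, -1.2]
finger_gap: 0.0237
```

Call:
arm_command(commands=[{"dx": 0,"dy": 0,"dz": 0.2,"roll": 0},{"dx": 0,"dy": 0,"dz": 0.5,"roll": 0},{"dx": 0,"dy": 0,"dz": 0.7,"roll": 0},{"dx": 0,"dy": 0,"dz": 0.7,"roll": 0},{"dx": 0,"dy": 0,"dz": 0.7,"roll": 0.09}])

```text
clock: 19.15
ee_pos: [0.4957, -0.183, 0.1846]
ee_rot: [0.501, -0.499, 0.499, -0.501]
contact_force: [0.8, 0.2, -1.2]
finger_gap: 0.024
```

```bash
python3 - <<'E'
from h import *
np.set_printoptions(precision=4,suppress=True)
o=telemetry.get_obs();print(o['ee_pos'],o['contact_force'],o['clock'],o['finger_gap'])
W=imaging.read_camera('wrist');S=imaging.read_camera('scene');D=imaging.read_camera('side')
save(W,'w13')
a=cv2.resize(D['img'][180:300,240:360],(400,400));
b=cv2.resize(S['img'][160:280,210:330],(400,400))
save({'img':np.hstack([a,b])},'w13b')
E
```

```text
[ 0.4957 -0.183   0.1846] [ 0.8155  0.2343 -1.1729] 19.15 0.02398296565352495
```

View pics/w13b.png

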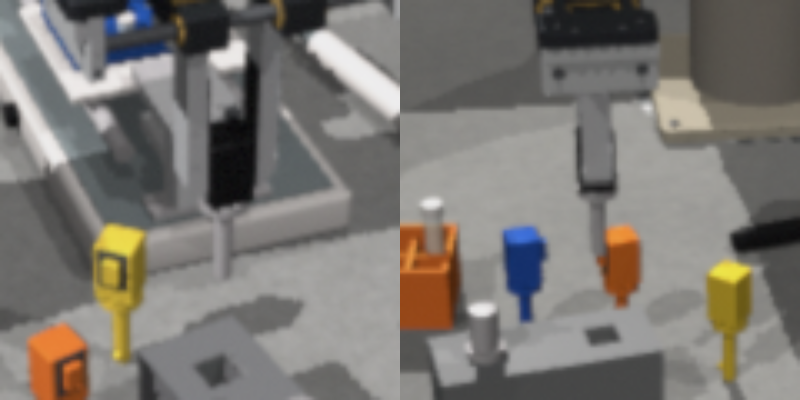

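View pics/w13.png

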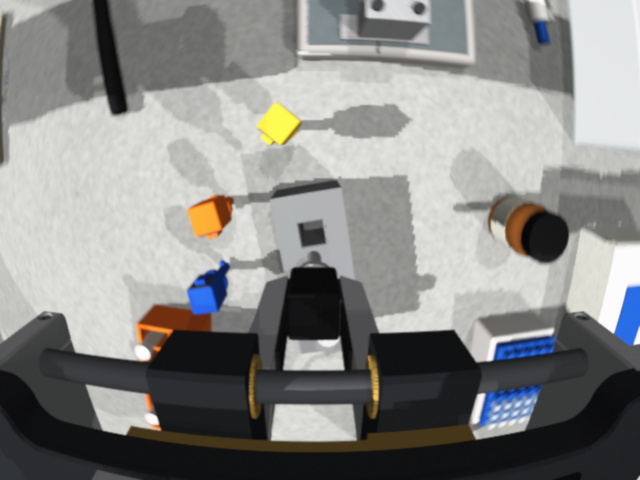

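```bash
python3 - <<'E'
from h import *
np.set_printoptions(precision=4,suppress=True)
S=imaging.read_camera('scene');D=imaging.read_camera('side')
a=cv2.resize(D['img'][205:275,280:340],(400,467),interpolation=cv2.INTER_CUBIC)
b=cv2.resize(S['img'][180:250,240:300],(400,467),interpolation=cv2.INTER_CUBIC)
save({'img':np.hstack([a,b])},'w14')
e=telemetry.get_obs()['ee_pos']
for h in(-.0131,-.0591): print([np.round(proj(p,e+[0,0,h]),1) for p in(D,S)])
E
```

```text
[array([306.5, 241.6]), array([267.5, 216.7])]
[array([306. , 262.8]), array([268.3, 235. ])]
```

View pics/w14.png

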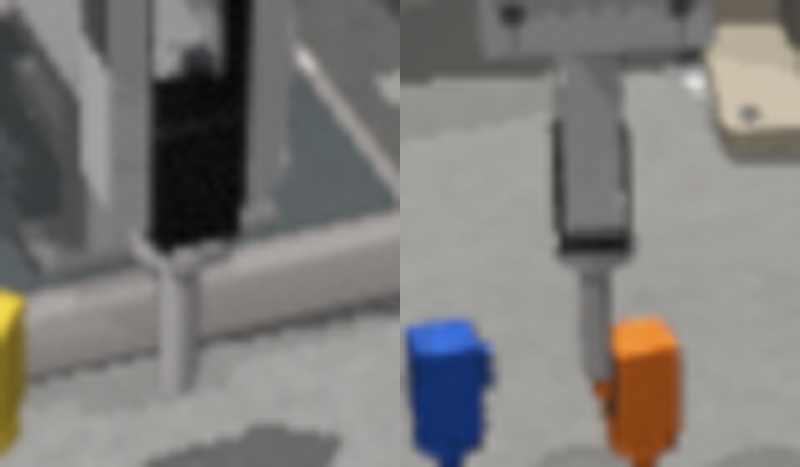

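The pin is held upright with the ball in (gap 24.0 mm). I carry it over the fork.

Call:
arm_command(commands=[{"dx": 0.1,"dy": 0.2,"dz": 0,"roll": 0},{"dx": 0.3,"dy": 0.5,"dz": 0,"roll": 0},{"dx": 0.5,"dy": 0.8,"dz": 0,"roll": 0},{"dx": 0.5,"dy": 0.9,"dz": 0,"roll": 0},{"dx": 0.5,"dy": 0.9,"dz": 0,"roll": 0}])

```text
clock: 20.02
ee_pos: [0.5354, -0.1104, 0.1845]
ee_rot: [0.501, -0.5, 0.499, -0.5]
contact_force: [0.2, -0.8, -1.1]
finger_gap: 0.0237
```

Call:
arm_command(commands=[{"dx": 0.1,"dy": 0.3,"dz": 0,"roll": 0},{"dx": 0.2,"dy": 0.6,"dz": 0,"roll": 0},{"dx": 0.3,"dy": 0.9,"dz": 0,"roll": 0},{"dx": 0.3,"dy": 0.9,"dz": 0,"roll": 0},{"dx": 0.3,"dy": 0.9,"dz": 0,"roll": 0}])

```text
clock: 20.65
ee_pos: [0.5592, -0.0413, 0.1846]
ee_rot: [0.5, -0.5, 0.501, -0.499]
contact_force: [-0.2, -1.2, -1.0]
finger_gap: 0.024
```

Call:
arm_command(commands=[{"dx": 0,"dy": 0.3,"dz": 0,"roll": 0},{"dx": 0,"dy": 0.6,"dz": 0,"roll": 0},{"dx": 0,"dy": 0.8,"dz": 0,"roll": 0},{"dx": 0,"dy": 0.9,"dz": 0,"roll": 0},{"dx": 0,"dy": 0.9,"dz": 0,"roll": 0}])

```text
clock: 21.28
ee_pos: [0.56, 0.0325, 0.1847]
ee_rot: [0.5, -0.5, 0.5, -0.5]
contact_force: [0.6, -0.0, -1.0]
finger_gap: 0.0237
```

```bash
python3 - <<'E'
from h import *
np.set_printoptions(precision=4,suppress=True)
o=telemetry.get_obs();e=o['ee_pos'];print(e,o['contact_force'],o['clock'])
S=imaging.read_camera('scene');D=imaging.read_camera('side');W=imaging.read_camera('wrist');save(W,'w15w')
print('tip',[np.round(proj(p,e+[0,0,-.0591]),1) for p in(D,S)],'hole',[np.round(proj(p,[.5596,.0336,.09]),1) for p in(D,S)])
a=cv2.resize(D['img'][160:240,255:335],(400,400),interpolation=cv2.INTER_CUBIC)
b=cv2.resize(S['img'][195:275,325:405],(400,400),interpolation=cv2.INTER_CUBIC)
save({'img':np.hstack([a,b])},'w15')
E
```

```text
[0.56   0.0325 0.1847] [ 0.5854 -0.0011 -0.9876] 21.275
tip [array([296.1, 193.8]), array([370. , 243.4])] hole [array([295.6, 208.1]), array([369.5, 257.1])]
```

View pics/w15.png

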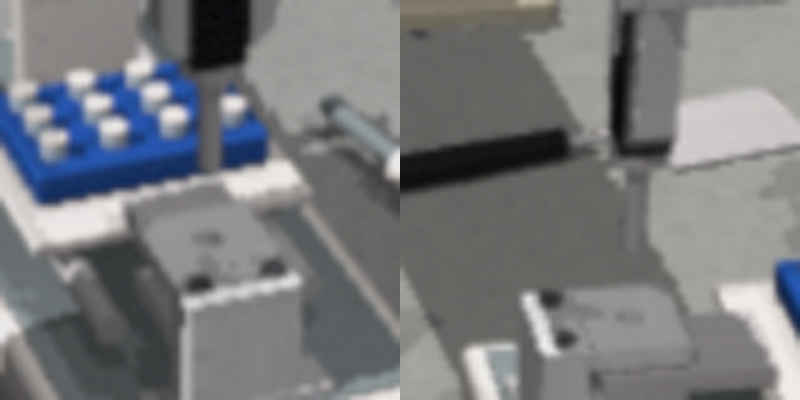

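View pics/w15w.png

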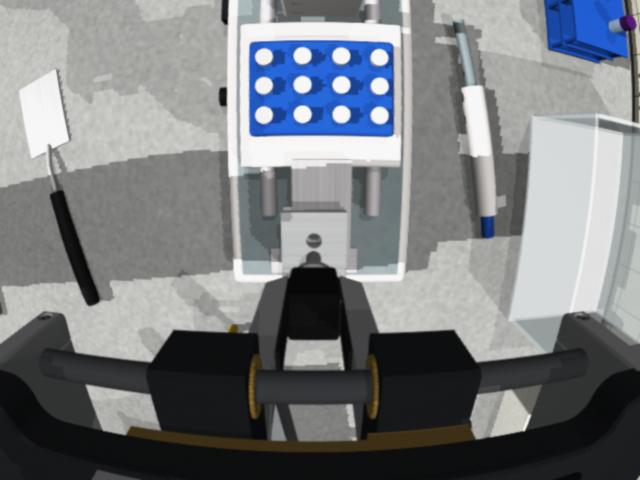

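Call:
arm_command(commands=[{"dx": 0,"dy": 0.01,"dz": -0.1,"roll": 0},{"dx": 0,"dy": 0.01,"dz": -0.2,"roll": 0},{"dx": 0,"dy": 0.01,"dz": -0.3,"roll": 0},{"dx": 0,"dy": 0.01,"dz": -0.34,"roll": 0},{"dx": 0,"dy": 0.01,"dz": -0.34,"roll": 0}])

```text
clock: 22.05
ee_pos: [0.5598, 0.0336, 0.1571]
ee_rot: [0.5, -0.5, 0.5, -0.5]
contact_force: [-0.5, -0.1, -0.9]
finger_gap: 0.0237
```

```bash
python3 - <<'E'
from h import *
np.set_printoptions(precision=4,suppress=True)
o=telemetry.get_obs();e=o['ee_pos'];print(e,o['contact_force'],o['clock'])
S=imaging.read_camera('scene');D=imaging.read_camera('side');W=imaging.read_camera('wrist');save(W,'w15w')
print('tip',[np.round(proj(p,e+[0,0,-.0591]),1) for p in(D,S)],'hole',[np.round(proj(p,[.5596,.0336,.09]),1) for p in(D,S)])
a=cv2.resize(D['img'][180:230,272:322],(400,400),interpolation=cv2.INTER_CUBIC)
b=cv2.resize(S['img'][225:275,345:395],(400,400),interpolation=cv2.INTER_CUBIC)
save({'img':np.hstack([a,b])},'w16')
c=W['img'][200:300,265:365];save({'img':cv2.resize(c,(500,500),interpolation=cv2.INTER_CUBIC)},'w16w')
E
```

```text
[0.5598 0.0336 0.1571] [-0.5233 -0.1354 -0.8854] 22.05
tip [array([295.8, 204.8]), array([369.7, 254.1])] hole [array([295.6, 208.1]), array([369.5, 257.1])]
```

View pics/w16.png

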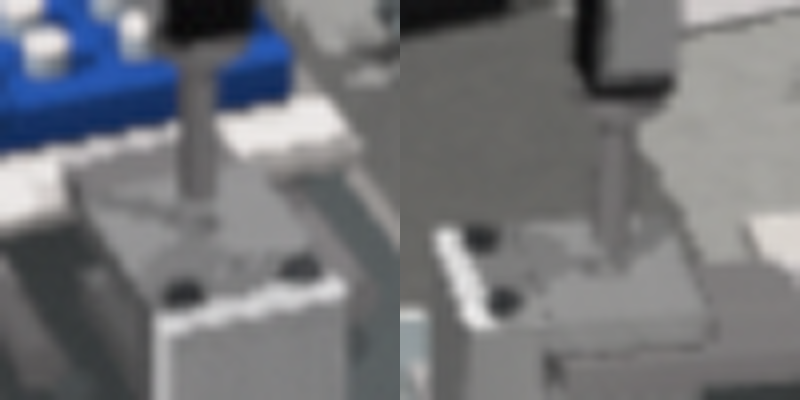

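View pics/w16w.png

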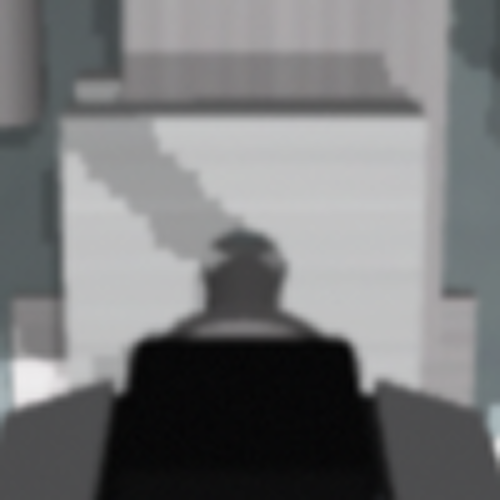

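Tip and hole coincide within about 1 mm in all three views. I lower gently and feel.

Call:
arm_command(commands=[{"dx": 0.005,"dy": 0,"dz": -0.03,"roll": 0},{"dx": 0.005,"dy": 0,"dz": -0.06,"roll": 0},{"dx": 0.005,"dy": 0,"dz": -0.08,"roll": 0},{"dx": 0.005,"dy": 0,"dz": -0.1,"roll": 0},{"dx": 0.005,"dy": 0,"dz": -0.1,"roll": 0}])

```text
clock: 22.82
ee_pos: [0.5603, 0.0336, 0.1493]
ee_rot: [-0.5, 0.5, -0.5, 0.5]
contact_force: [0.1, -0.1, -1.3]
finger_gap: 0.0237
```

Call:
arm_command(commands=[{"dx": 0,"dy": 0,"dz": -0.01,"roll": 0},{"dx": 0,"dy": 0,"dz": -0.02,"roll": 0},{"dx": 0,"dy": 0,"dz": -0.03,"roll": 0},{"dx": 0,"dy": 0,"dz": -0.04,"roll": 0},{"dx": 0,"dy": 0,"dz": -0.04,"roll": 0}])

```text
clock: 23.45
ee_pos: [0.5604, 0.0336, 0.1462]
ee_rot: [-0.5, 0.5, -0.5, 0.5]
contact_force: [-0.2, -0.6, -0.3]
finger_gap: 0.0238
```

Call:
arm_command(commands=[{"dx": 0,"dy": 0,"dz": -0.01,"roll": 0},{"dx": 0,"dy": 0,"dz": -0.02,"roll": 0},{"dx": 0,"dy": 0,"dz": -0.03,"roll": 0},{"dx": 0,"dy": 0,"dz": -0.04,"roll": 0},{"dx": 0,"dy": 0,"dz": -0.04,"roll": 0}])

```text
clock: 24.08
ee_pos: [0.5603, 0.0336, 0.143]
ee_rot: [-0.5, 0.5, -0.5, 0.5]
contact_force: [-0.3, -0.3, -0.0]
finger_gap: 0.0239
```

Call:
arm_command(commands=[{"dx": 0,"dy": 0,"dz": -0.02,"roll": 0},{"dx": 0,"dy": 0,"dz": -0.04,"roll": 0},{"dx": 0,"dy": 0,"dz": -0.06,"roll": 0},{"dx": 0,"dy": 0,"dz": -0.06,"roll": 0},{"dx": 0,"dy": 0,"dz": -0.06,"roll": 0}])

```text
clock: 24.7
ee_pos: [0.5604, 0.0336, 0.1383]
ee_rot: [-0.5, 0.5, -0.5, 0.5]
contact_force: [-0.5, 0.1, -0.6]
finger_gap: 0.0239
```

```bash
python3 - <<'E'
from h import *
np.set_printoptions(precision=4,suppress=True)
o=telemetry.get_obs();e=o['ee_pos'];print(e,o['contact_force'],o['torque'],o['clock'])
S=imaging.read_camera('scene');D=imaging.read_camera('side');W=imaging.read_camera('wrist')
a=cv2.resize(D['img'][180:230,272:322],(400,400),interpolation=cv2.INTER_CUBIC)
b=cv2.resize(S['img'][225:275,345:395],(400,400),interpolation=cv2.INTER_CUBIC)
save({'img':np.hstack([a,b])},'w17')
E
```

```text
[0.5604 0.0336 0.1383] [-0.5224  0.1169 -0.634 ] [-0.0019  0.0047 -0.0272] 24.7
```

View pics/w17.png

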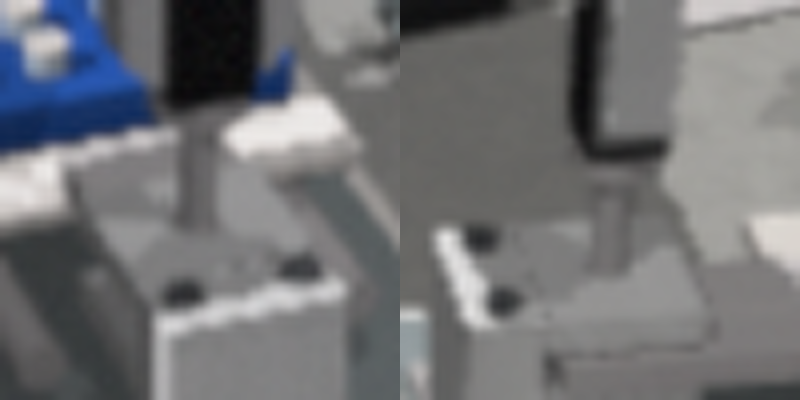

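The shank's visible part shortens while its lower end stays at the hole, so it is entering. I go on slowly.

Call:
arm_command(commands=[{"dx": 0,"dy": 0,"dz": -0.03,"roll": 0},{"dx": 0,"dy": 0,"dz": -0.05,"roll": 0},{"dx": 0,"dy": 0,"dz": -0.08,"roll": 0},{"dx": 0,"dy": 0,"dz": -0.1,"roll": 0},{"dx": 0,"dy": 0,"dz": -0.1,"roll": 0}])

```text
clock: 25.48
ee_pos: [0.5603, 0.0336, 0.1301]
ee_rot: [0.5, -0.5, 0.5, -0.5]
contact_force: [0.3, -0.3, -1.4]
finger_gap: 0.0239
```

Call:
arm_command(commands=[{"dx": 0,"dy": 0,"dz": -0.02,"roll": 0},{"dx": 0,"dy": 0,"dz": -0.04,"roll": 0},{"dx": 0,"dy": 0,"dz": -0.05,"roll": 0},{"dx": 0,"dy": 0,"dz": -0.06,"roll": 0},{"dx": 0,"dy": 0,"dz": -0.06,"roll": 0}])

```text
clock: 26.1
ee_pos: [0.5604, 0.0336, 0.1254]
ee_rot: [-0.5, 0.5, -0.5, 0.5]
contact_force: [-0.4, 0.1, -1.5]
finger_gap: 0.0238
```

Call:
arm_command(commands=[{"dx": 0,"dy": 0,"dz": -0.01,"roll": 0},{"dx": 0,"dy": 0,"dz": -0.02,"roll": 0},{"dx": 0,"dy": 0,"dz": -0.03,"roll": 0},{"dx": 0,"dy": 0,"dz": -0.04,"roll": 0},{"dx": 0,"dy": 0,"dz": -0.04,"roll": 0}])

```text
clock: 26.72
ee_pos: [0.5604, 0.0336, 0.1222]
ee_rot: [-0.5, 0.5, -0.5, 0.5]
contact_force: [0.0, 0.4, -0.4]
finger_gap: 0.0234
```

Call:
arm_command(commands=[{"dx": 0,"dy": 0,"dz": -0.01,"roll": 0},{"dx": 0,"dy": 0,"dz": -0.02,"roll": 0},{"dx": 0,"dy": 0,"dz": -0.03,"roll": 0},{"dx": 0,"dy": 0,"dz": -0.03,"roll": 0},{"dx": 0,"dy": 0,"dz": -0.03,"roll": 0}])

```text
clock: 27.35
ee_pos: [0.5604, 0.0336, 0.1199]
ee_rot: [-0.5, 0.5, -0.5, 0.5]
contact_force: [0.6, -0.2, -0.2]
finger_gap: 0.0238
```

Call:
arm_command(commands=[{"dx": 0,"dy": 0,"dz": -0.02,"roll": 0},{"dx": 0,"dy": 0,"dz": -0.04,"roll": 0},{"dx": 0,"dy": 0,"dz": -0.06,"roll": 0},{"dx": 0,"dy": 0,"dz": -0.08,"roll": 0},{"dx": 0,"dy": 0,"dz": -0.08,"roll": 0}])

```text
clock: 27.98
ee_pos: [0.5603, 0.0336, 0.1133]
ee_rot: [-0.5, 0.5, -0.5, 0.5]
contact_force: [0.4, -0.2, -0.6]
finger_gap: 0.0236
```

Call:
arm_command(commands=[{"dx": 0,"dy": 0,"dz": -0.02,"roll": 0},{"dx": 0,"dy": 0,"dz": -0.04,"roll": 0},{"dx": 0,"dy": 0,"dz": -0.06,"roll": 0},{"dx": 0,"dy": 0,"dz": -0.07,"roll": 0},{"dx": 0,"dy": 0,"dz": -0.07,"roll": 0}])

```text
clock: 28.6
ee_pos: [0.5603, 0.0336, 0.1078]
ee_rot: [0.5, -0.5, 0.5, -0.5]
contact_force: [-0.4, -0.3, -1.3]
finger_gap: 0.0237
```

```bash
python3 - <<'E'
from h import *
np.set_printoptions(precision=4,suppress=True)
o=telemetry.get_obs();e=o['ee_pos'];print(e,o['contact_force'],o['torque'],o['clock'])
S=imaging.read_camera('scene');D=imaging.read_camera('side');W=imaging.read_camera('wrist')
a=cv2.resize(D['img'][180:230,272:322],(400,400),interpolation=cv2.INTER_CUBIC)
b=cv2.resize(S['img'][225:275,345:395],(400,400),interpolation=cv2.INTER_CUBIC)
save({'img':np.hstack([a,b])},'w18')
E
```

```text
[0.5603 0.0336 0.1078] [-0.4429 -0.3493 -1.2813] [-0.0169  0.0085  0.0424] 28.6
```

View pics/w18.png

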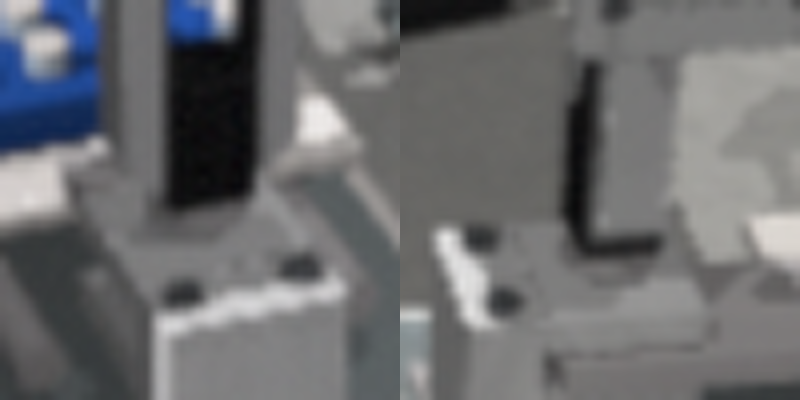

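Call:
arm_command(commands=[{"dx": 0,"dy": 0,"dz": -0.01,"roll": 0},{"dx": 0,"dy": 0,"dz": -0.02,"roll": 0},{"dx": 0,"dy": 0,"dz": -0.03,"roll": 0},{"dx": 0,"dy": 0,"dz": -0.04,"roll": 0},{"dx": 0,"dy": 0,"dz": -0.04,"roll": 0}])

```text
clock: 29.38
ee_pos: [0.5604, 0.0336, 0.1046]
ee_rot: [-0.5, 0.5, -0.5, 0.5]
contact_force: [0.4, 0.8, -0.8]
finger_gap: 0.0238
```

Call:
arm_command(commands=[{"dx": 0,"dy": 0,"dz": -0.01,"roll": 0},{"dx": 0,"dy": 0,"dz": -0.02,"roll": 0},{"dx": 0,"dy": 0,"dz": -0.02,"roll": 0},{"dx": 0,"dy": 0,"dz": -0.02,"roll": 0},{"dx": 0,"dy": 0,"dz": -0.02,"roll": 0}])

```text
clock: 30.0
ee_pos: [0.5605, 0.0336, 0.1031]
ee_rot: [-0.5, 0.5, -0.5, 0.5]
contact_force: [-0.4, -1.2, 0.1]
finger_gap: 0.024
```

Call:
arm_command(commands=[{"dx": 0,"dy": 0,"dz": -0.005,"roll": 0},{"dx": 0,"dy": 0,"dz": -0.01,"roll": 0},{"dx": 0,"dy": 0,"dz": -0.015,"roll": 0},{"dx": 0,"dy": 0,"dz": -0.015,"roll": 0},{"dx": 0,"dy": 0,"dz": -0.015,"roll": 0}])

```text
clock: 30.62
ee_pos: [0.5604, 0.0337, 0.1031]
ee_rot: [-0.5, 0.5, -0.5, 0.5]
contact_force: [-3.0, -1.1, 9.7]
finger_gap: 0.0233
```

Call:
arm_command(commands=[{"dx": 0,"dy": 0,"dz": -0.005,"roll": 0},{"dx": 0,"dy": 0,"dz": -0.01,"roll": 0},{"dx": 0,"dy": 0,"dz": -0.01,"roll": 0},{"dx": 0,"dy": 0,"dz": -0.01,"roll": 0},{"dx": 0,"dy": 0,"dz": -0.01,"roll": 0}])

```text
clock: 31.25
ee_pos: [0.5605, 0.0336, 0.103]
ee_rot: [-0.5, 0.5, -0.5, 0.5]
contact_force: [-3.8, 0.6, 15.9]
finger_gap: 0.0235
```

Force rose from 0 to 16 N at TCP z = 0.103, the height predicted for the shoulder on the fork. I relax the load and release.

Call:
arm_command(commands=[{"dx": 0,"dy": 0,"dz": 0.01,"roll": 0},{"dx": 0,"dy": 0,"dz": 0.015,"roll": 0},{"dx": 0,"dy": 0,"dz": 0.015,"roll": 0},{"dx": 0,"dy": 0,"dz": 0.015,"roll": 0},{"dx": 0,"dy": 0,"dz": 0.015,"roll": 0}])

```text
clock: 31.88
ee_pos: [0.5605, 0.0337, 0.1031]
ee_rot: [-0.5, 0.5, -0.5, 0.5]
contact_force: [-1.9, 0.0, 6.8]
finger_gap: 0.0236
```

Call:
arm_command(commands=[{"dx": 0,"dy": 0,"dz": 0,"roll": 0},{"dx": 0,"dy": 0,"dz": 0,"roll": 0},{"dx": 0,"dy": 0,"dz": 0,"roll": 0},{"dx": 0,"dy": 0,"dz": 0,"roll": 0},{"dx": 0,"dy": 0,"dz": 0,"roll": 0}], grip=-0.2)

```text
clock: 32.5
ee_pos: [0.5603, 0.0336, 0.1021]
ee_rot: [-0.5, 0.5, -0.5, 0.5]
contact_force: [-0.0, -0.2, 0.1]
finger_gap: 0.0564
```

```bash
python3 - <<'E'
from h import *
np.set_printoptions(precision=4,suppress=True)
o=telemetry.get_obs();e=o['ee_pos'];print(e,o['contact_force'],o['finger_gap'],o['clock'])
S=imaging.read_camera('scene');D=imaging.read_camera('side');W=imaging.read_camera('wrist')
a=cv2.resize(D['img'][160:230,262:332],(400,400),interpolation=cv2.INTER_CUBIC)
b=cv2.resize(W['img'][200:340,240:380],(400,400),interpolation=cv2.INTER_CUBIC)
save({'img':np.hstack([a,b])},'w19')
E
```

```text
[0.5603 0.0336 0.1021] [-0.0047 -0.2084  0.1328] 0.056379849645692946 32.5
```

View pics/w19.png

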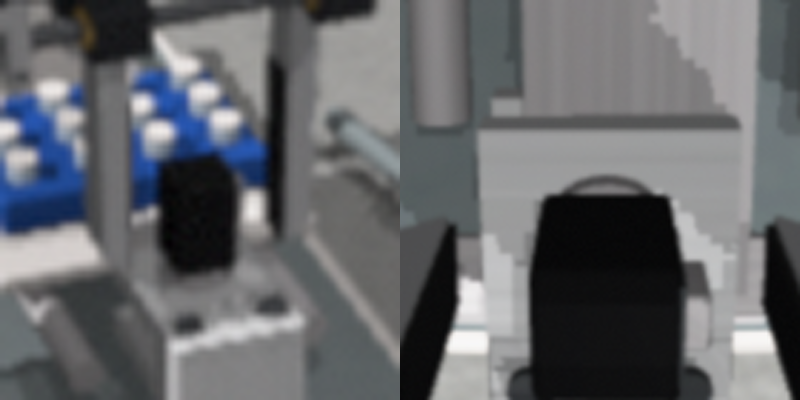

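The button is out (on the right of the handle at 697,310 in the crop) and the handle sits low on the fork. I withdraw straight up and check.

Call:
arm_command(commands=[{"dx": 0,"dy": 0,"dz": 0.2,"roll": 0},{"dx": 0,"dy": 0,"dz": 0.5,"roll": 0},{"dx": 0,"dy": 0,"dz": 0.8,"roll": 0},{"dx": 0,"dy": 0,"dz": 1,"roll": 0},{"dx": 0,"dy": 0,"dz": 1,"roll": 0}])

```text
clock: 33.28
ee_pos: [0.5614, 0.0337, 0.1838]
ee_rot: [-0.499, 0.499, -0.501, 0.501]
contact_force: [0.3, -0.3, -1.3]
finger_gap: 0.0562
```

Call:
arm_command(commands=[{"dx": 0,"dy": -0.5,"dz": 0.3,"roll": 0},{"dx": 0,"dy": -1,"dz": 0.4,"roll": 0},{"dx": 0,"dy": -1,"dz": 0.4,"roll": 0},{"dx": 0,"dy": -1,"dz": 0.4,"roll": 0},{"dx": 0,"dy": -1,"dz": 0.4,"roll": 0}])

```text
clock: 33.9
ee_pos: [0.56, -0.0447, 0.2136]
ee_rot: [0.501, -0.5, 0.499, -0.5]
contact_force: [0.8, 0.0, 0.1]
finger_gap: 0.0563
```

```bash
python3 - <<'E'
from h import *
np.set_printoptions(precision=4,suppress=True)
o=telemetry.get_obs();e=o['ee_pos'];print(e,o['contact_force'],o['finger_gap'],o['clock'])
S=imaging.read_camera('scene');D=imaging.read_camera('side');W=imaging.read_camera('wrist');save(S,'fin_s')
for p,n in((S,'scene'),(D,'side')):
  r=models.spot_point('pin_shoulder',p); print(n,[(np.round(q['uv'],1),round(q['p'],2)) for q in r[:4]],'fork hole z.09',np.round(proj(p,[.5603,.0336,.09]),1))
a=cv2.resize(D['img'][130:250,220:340],(400,400),interpolation=cv2.INTER_CUBIC)
b=cv2.resize(S['img'][200:300,340:440],(400,400),interpolation=cv2.INTER_CUBIC)
save({'img':np.hstack([a,b])},'w20');save(W,'w20w')
E
```

```text
[ 0.56   -0.0447  0.2136] [0.8229 0.0337 0.0765] 0.05631878565812083 33.9
scene [(array([307.6, 259.2]), 0.82), (array([247.7, 243.9]), 0.73), (array([277.6, 244.9]), 0.7)] fork hole z.09 [369.6 257.2]
side [(array([276.6, 270.3]), 0.9), (array([257.4, 300.5]), 0.86), (array([263.2, 327.6]), 0.74), (array([292.1, 212.1]), 0.61)] fork hole z.09 [295.9 208. ]
```

View pics/w20.png

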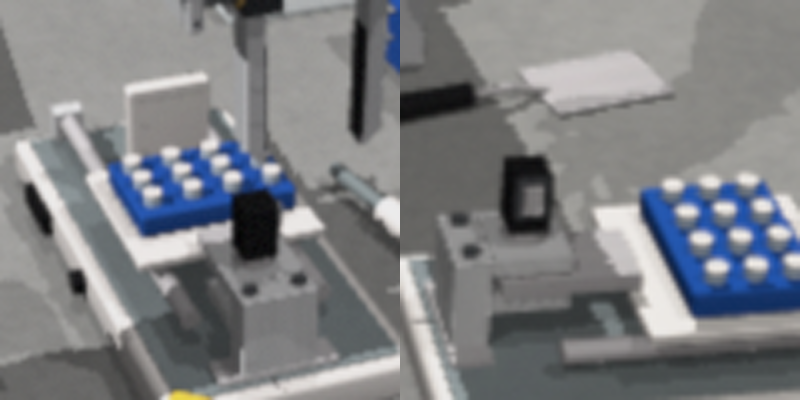

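View pics/fin_s.png

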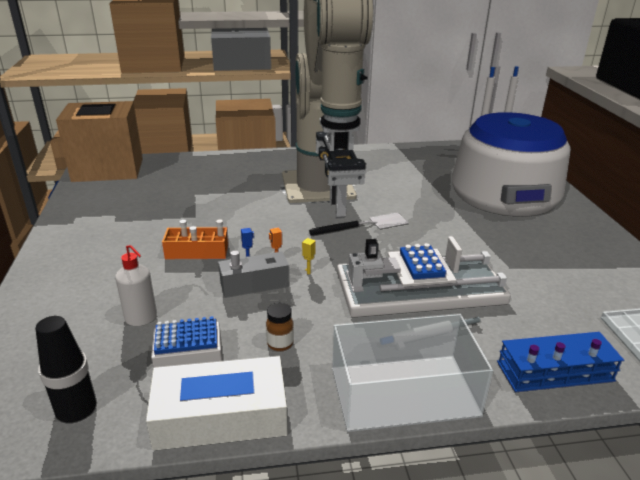

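View pics/w20w.png

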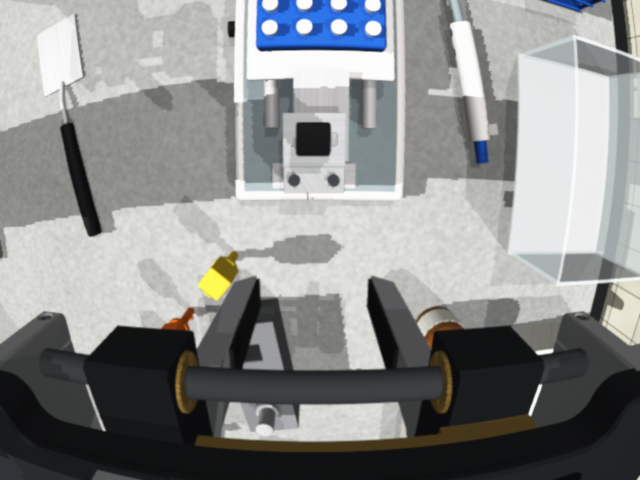

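The pin stands on the fork (scene 371,250) with its button out, the plain pin is still in the block, and everything else is where it was. I hand in.

```bash
python3 -c "
from rig import order
print(order.finish_job())"
```

```text
the job is handed in; nothing more can be done
None
```

The job is done and handed in at about 34 s on the robot's clock, out of the 72 s allowed. No verdict was reported.

- **Cradle:** I pushed it at 3 to 4.5 N until it stopped. The force then rose to 12.6 N with no further movement, about where the pictures had put the stop.
- **Pin:** I gripped the black ball-lock pin across its button at 32 N. The finger gap of 24 mm showed the button flush. It went down through the fork and tongue with no more than about 1.5 N, apart from up to 16 N as the shoulder met the fork at the expected height. I eased that to about 7 N before letting go.
- **Last checks:** The final pictures show the handle low on the fork with the button sprung out. The cradle is still in the fork, the plain pin is in its block, and the other things stand where they were.

**What was not confirmed:**
- I did not tug the pin, so the lock rests on the button being out.
- My first move call was refused because rows need all four numbers. Nothing moved.
- The scene camera disagreed with the other two by up to about 4 mm on the pin, and by more on the fork. I used the wrist view and feel to find the hole.
- The network that looks for the pin's shoulder found the seated pin only in the side view, with a low score of 0.61, and missed it in the scene view. I relied on the pictures for that.

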